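Pack the sample vials and clip the case shut

ROBOT

A 7-joint arm with a two-finger parallel gripper is mounted at the origin on a cart in front of the work surface, level with it; the furniture and walls round the work are solid. World frame = base frame: x ahead of the robot, y to its left, z up, the work surface at z = 0. Lengths are in m, angles in rad, forces in N, time in s.
With the tool pointing down it reaches from about 0.4 to 0.85 m from the base axis. Payload 10.4 kg.
Tool frame: the origin (TCP) lies at the very end of the fingers, on their centre line; the grasp point (between the pads) lies 19 mm behind it; z points along the fingers, y is the line along which they close (so a half turn about z gives the same grasp; the last joint's range is limited). The gripper opens to 87 mm and grips with 3 to 60 N. Pads are 19 mm wide; open, the fingers measure 117 mm over their backs; the gripper's body (75 mm by 190 mm) begins 51 mm behind the grasp point.
Start: joints at [-1.131, 0.332, -0.065, 1.46, 0.022, 1.35, -0.088], TCP at [0.279, 0.559, 0.223] pointing down, gripper open.
Joint ranges: [-2.6, 2.6], [-0.5, 2.12], [-1.47, 1.34], [0.16, 2.42], [-1.27, 4.41], [0.06, 2.06], [-2.6, 2.6]. Speed limits (rad/s): [2.22, 2.22, 2.79, 2.79, 3.14, 3.14, 3.14].

INTERFACE

Orientations are given as a unit quaternion [x, y, z, w].
In Python, from bench import * gives the robot as it stands.
- The arm moves only by the tool step_arm, never from a script. Its arguments are lists of equal length, an entry for each row: "delta_pos": the shift along the world's x, y, z in units of 25 mm (1.0 is 25 mm), a list of three; "turn": the turn about the world's z in units of 0.12 rad (1.0 is 0.12 rad). In form: {"delta_pos": [[tx, ty, tz], ...], "turn": [turn, ...]}. A call has 1 to 12 rows; each row shifts and turns the commanded pose from where the row before left it; what a row does not reach is not made up. A row lasts 1/10 s, in which the tool goes at most 50 mm and 8.59 degrees, less where a joint would pass 70% of its speed; a pose out of reach is approached as far as the arm can. A call with a number of a shift or a turn outside -1 to 1 is refused whole. A call with a gripper value outside its range is refused whole. "grip" is the closure, from 0 (fully open) to 1 (shut), set as the call begins (left out, the last holds). The fingers move at their own pace and stop on an object; "newtons" is the grip in N (left out, the last holds). Time passes only in rows, so rows that do not move let the fingers close. It gives the time, the measured TCP pose, the force, the opening and the grip force at its end, in the units of the state.
- read_state(): the state, without advancing time (a new reading comes with each control period).
- camera(name): name is "side" or "top" or "wrist"; returns a dict with "image" (384x512x3 uint8, red, green, blue), "z_map" (384x512 float32, m along the optical axis (not along the pixel's ray), 0 where there is no reading), "mtx" (3x3 intrinsics, pixels), "dist" ([k1, k2, p1, p2, k3] as OpenCV has them; the pictures are not rectified), "view" (4x4, takes a point from world to camera coordinates). Camera axes: x right, y up, looking along -z (the intrinsics and any distortion apply to the point x, -y, -z); pixel columns grow to the right and rows downward; lengths in m; the calibration is good to about 2 mm. A picture is of the moment at which its call begins.
- close_job(): hands the job in; it is judged then, once.
The state is a dict: "time": time; "joint_positions": joint angles; "joint_vel": joint speeds; "joint_torque": joint torques, N m; "ee_pos": TCP position; "eef_rot": TCP orientation; "ft_force": force on the tool from outside, world axes, zero at the start; "torque": the same for the moment, N m; "width": finger opening in m; "grip_force": force on a finger pad.
Only numpy, scipy, OpenCV 4.12 (cv2) and the standard library are available. Lean on these libraries where they do the work, as an engineer would, in place of code of your own. Each camera call takes 0.05 s, during which the arm holds its last target. There are 200 camera calls.

TASK

Pack the sample vials for dispatch: lift off the cover that lies loosely on the black case and set it aside, stand each vial in a pocket of its own, then put the cover back and press it straight down until both clip arms have snapped under the rims and it sits fully home. Then lift the closed case by its cover and set it down flat inside the steel tray, without disturbing the push-button box or the couplings.

Things in the scene. Friction and masses are not known exactly. Their poses are not given: they have to be found in the camera images.
- vial_1: sample vial with a white screw cap, loose, standing upright at the start; 30 mm across, cap 32 mm across from 52 to 64 mm up, 64 mm tall, 30 g; origin at the centre of its underside, z up. Three to five of the five vials are present; all are alike and any may go into any pocket
- vial_2: sample vial with a white screw cap, loose, standing upright at the start; 30 mm across, cap 32 mm across from 52 to 64 mm up, 64 mm tall, 30 g; origin at the centre of its underside, z up. Three to five of the five vials are present; all are alike and any may go into any pocket
- vial_3: sample vial with a white screw cap, loose, standing upright at the start; 30 mm across, cap 32 mm across from 52 to 64 mm up, 64 mm tall, 30 g; origin at the centre of its underside, z up. Three to five of the five vials are present; all are alike and any may go into any pocket
- vial_4: sample vial with a white screw cap, loose, standing upright at the start; 30 mm across, cap 32 mm across from 52 to 64 mm up, 64 mm tall, 30 g; origin at the centre of its underside, z up. Three to five of the five vials are present; all are alike and any may go into any pocket
- vial_5: sample vial with a white screw cap, loose, standing upright at the start; 30 mm across, cap 32 mm across from 52 to 64 mm up, 64 mm tall, 30 g; origin at the centre of its underside, z up. Three to five of the five vials are present; all are alike and any may go into any pocket
- case: lower part of the sample case, black plastic, loose, 0.32 kg: foot flange 68 (x) x 244 (y) x 8 mm, on it a block 46 (x) x 214 (y) mm whose flat top is 38 mm above the underside, with five round pockets in a row along y. Origin at the centre of its underside, z up, y along its length. A rim stands out from the middle of each end. The table beyond it (+x, 0.15 to 0.25 m on) is free
- rim_a (a point): rim on the case's +y end, 24 mm wide in x, standing out 6 mm from the end face: its lower edge, 22 mm above the case's underside; it slopes above. A clip tooth snaps under it
- rim_b (a point): the same rim on the case's -y end
- pocket0 (a point): centre of the floor of pocket 0 in the case (y = -84 mm from the case's middle, 8 mm above its underside). A pocket is 33.5 mm across and 30 mm deep, so a vial stands 34 mm out of it
- pocket1 (a point): centre of the floor of pocket 1 in the case (y = -42 mm from the case's middle, 8 mm above its underside). A pocket is 33.5 mm across and 30 mm deep, so a vial stands 34 mm out of it
- pocket2 (a point): centre of the floor of pocket 2 in the case (y = 0 mm from the case's middle, 8 mm above its underside). A pocket is 33.5 mm across and 30 mm deep, so a vial stands 34 mm out of it
- pocket3 (a point): centre of the floor of pocket 3 in the case (y = 42 mm from the case's middle, 8 mm above its underside). A pocket is 33.5 mm across and 30 mm deep, so a vial stands 34 mm out of it
- pocket4 (a point): centre of the floor of pocket 4 in the case (y = 84 mm from the case's middle, 8 mm above its underside). A pocket is 33.5 mm across and 30 mm deep, so a vial stands 34 mm out of it
- cover: white hood open below, loose, 0.14 kg, 57 (x) x 232 (y) x 71 mm, 51 mm wide inside; origin at the centre of its lower edge, z up, y along its length; gripped across its 57 mm. Fits over the block either way round, 2 mm free all round. Lower edge above the case's underside: 38 mm as it starts over the block, 19 mm at the start of the job (unclipped, teeth on the rims), 8 mm (on the foot flange) when home
- clip_a (a joint): black sprung clip arm hanging in the cover's +y end wall, 20 mm wide: 0 at rest, positive as it bends outward, about 0.12 rad as its tooth passes the rim, back near 0 once snapped under it. The teeth meet the rims 11 mm above home; pressing the cover on takes 12 to 22 N in all. Snapped, the two clips bear the weight of the loaded case
- clip_b (a joint): clip arm in the cover's -y end: the same
- tray: shallow dark steel tray, fixed, 112 (x) x 288 (y) x 16 (z) mm outside, walls 4 mm, floor 4 mm thick; origin at the centre of its underside, y along its length. The closed case goes in lengthwise
- stop_box: push-button box with a red mushroom button, 74 x 58 x 65 mm, bystander
- coupling_1: shaft coupling, plain sleeve 36 mm across, 45 mm tall, bystander
- coupling_3: shaft coupling, plain sleeve 36 mm across, 42 mm tall, bystander

How it is judged:
On the way, in this order (a step that is already met when the one before it is completed fails the run):
1. every vial that is there stands on the floor of a pocket of its own in the case (((horizontal distance between vial_1 and pocket0 below 0.005 m and z of vial_1 in the frame of pocket0 between -0.003 and 0.004 m) or (horizontal distance between vial_1 and pocket1 below 0.005 m and z of vial_1 in the frame of pocket1 between -0.003 and 0.004 m) or (horizontal distance between vial_1 and pocket2 below 0.005 m and z of vial_1 in the frame of pocket2 between -0.003 and 0.004 m) or (horizontal distance between vial_1 and pocket3 below 0.005 m and z of vial_1 in the frame of pocket3 between -0.003 and 0.004 m) or (horizontal distance between vial_1 and pocket4 below 0.005 m and z of vial_1 in the frame of pocket4 between -0.003 and 0.004 m)) and ((horizontal distance between vial_2 and pocket0 below 0.005 m and z of vial_2 in the frame of pocket0 between -0.003 and 0.004 m) or (horizontal distance between vial_2 and pocket1 below 0.005 m and z of vial_2 in the frame of pocket1 between -0.003 and 0.004 m) or (horizontal distance between vial_2 and pocket2 below 0.005 m and z of vial_2 in the frame of pocket2 between -0.003 and 0.004 m) or (horizontal distance between vial_2 and pocket3 below 0.005 m and z of vial_2 in the frame of pocket3 between -0.003 and 0.004 m) or (horizontal distance between vial_2 and pocket4 below 0.005 m and z of vial_2 in the frame of pocket4 between -0.003 and 0.004 m)) and ((horizontal distance between vial_3 and pocket0 below 0.005 m and z of vial_3 in the frame of pocket0 between -0.003 and 0.004 m) or (horizontal distance between vial_3 and pocket1 below 0.005 m and z of vial_3 in the frame of pocket1 between -0.003 and 0.004 m) or (horizontal distance between vial_3 and pocket2 below 0.005 m and z of vial_3 in the frame of pocket2 between -0.003 and 0.004 m) or (horizontal distance between vial_3 and pocket3 below 0.005 m and z of vial_3 in the frame of pocket3 between -0.003 and 0.004 m) or (horizontal distance between vial_3 and pocket4 below 0.005 m and z of vial_3 in the frame of pocket4 between -0.003 and 0.004 m)) and ((horizontal distance between vial_4 and pocket0 below 0.005 m and z of vial_4 in the frame of pocket0 between -0.003 and 0.004 m) or (horizontal distance between vial_4 and pocket1 below 0.005 m and z of vial_4 in the frame of pocket1 between -0.003 and 0.004 m) or (horizontal distance between vial_4 and pocket2 below 0.005 m and z of vial_4 in the frame of pocket2 between -0.003 and 0.004 m) or (horizontal distance between vial_4 and pocket3 below 0.005 m and z of vial_4 in the frame of pocket3 between -0.003 and 0.004 m) or (horizontal distance between vial_4 and pocket4 below 0.005 m and z of vial_4 in the frame of pocket4 between -0.003 and 0.004 m)) and ((horizontal distance between vial_5 and pocket0 below 0.005 m and z of vial_5 in the frame of pocket0 between -0.003 and 0.004 m) or (horizontal distance between vial_5 and pocket1 below 0.005 m and z of vial_5 in the frame of pocket1 between -0.003 and 0.004 m) or (horizontal distance between vial_5 and pocket2 below 0.005 m and z of vial_5 in the frame of pocket2 between -0.003 and 0.004 m) or (horizontal distance between vial_5 and pocket3 below 0.005 m and z of vial_5 in the frame of pocket3 between -0.003 and 0.004 m) or (horizontal distance between vial_5 and pocket4 below 0.005 m and z of vial_5 in the frame of pocket4 between -0.003 and 0.004 m))), for 0.3 s.
2. the cover is pressed fully home over the vials with both clip arms snapped under the rims (all of step 1 and z of cover in the frame of case between 0.006 and 0.0105 m and x of cover in the frame of case between -0.005 and 0.005 m and y of cover in the frame of case between -0.006 and 0.006 m and angle between the y axis of cover and the y axis of case, either way round below 0.06 rad and angle between the z axis of cover and the z axis of case, either way round below 0.03 rad and value of joint each of clip_a, clip_b below 0.03 rad), for 0.3 s.
3. the closed case is lifted by its cover, which the fingers hold (height (world z) of case above 0.016 m and contact force between the fingers and cover above 0.5 N and z of cover in the frame of case between 0.006 and 0.0105 m and x of cover in the frame of case between -0.005 and 0.005 m and y of cover in the frame of case between -0.006 and 0.006 m and angle between the y axis of cover and the y axis of case, either way round below 0.06 rad and angle between the z axis of cover and the z axis of case, either way round below 0.03 rad and value of joint each of clip_a, clip_b below 0.03 rad), for 0.2 s.
At the end, for the whole second after the job is handed in: Each vial stands in its own pocket (5 mm sideways, 4 mm of the floor); the cover is home on the case (within 2.5 mm of height, 5 mm sideways, 0.03 rad) with both clip arms within 0.03 rad of rest; the case lies flat (0.04 rad) on the floor of the tray, inside its walls, at rest (all of step 2 and x of case in the frame of tray between -0.022 and 0.022 m and y of case in the frame of tray between -0.026 and 0.026 m and z of case in the frame of tray between 0.001 and 0.008 m and angle between case's own z axis and vertical below 0.04 rad and linear speed of each of case, cover below 0.02 m/s); the robot touches nothing.
It fails at once if the push-button box is moved more than 3 cm (distance of stop_box from where it was at the start of the episode above 0.03 m).
It fails at once if the taller coupling is moved more than 3 cm (distance of coupling_1 from where it was at the start of the episode above 0.03 m).
It fails at once if the shorter coupling is moved more than 3 cm (distance of coupling_3 from where it was at the start of the episode above 0.03 m).
Of vial_1, vial_2, vial_3, vial_4, vial_5 only 3 to 5 are there at a start; the rules pass over those that are not, and their reading is None.
At some moment in a run one of case may be knocked a few centimetres aside while the robot is not near it.
Once in a run the grip may slacken for a moment while it holds something.
It also fails if it takes over 210 s, if anything falls off the work surface, if the arm or the gripper's body presses on something with over 40 N, if the wrist force passes 120 N, or if a joint passes its speed limit or range.

## Working session

There is one attempt and no reset: what is moved stays moved. The work goes in short steps, Python scripts to look and compute and a tool call to move; the robot and the scene stay as the last step left them, time stands still between calls to the robot, and variables do not carry over. Pictures are saved under pics/ and viewed, at most 14 in all, crops included, and the job is handed in when it is done.

Besides the shell and the picture viewer there is one more tool, called after ">>>" as name(argument=value, ...), one argument or row to a line, values as JSON. step_arm: Moves the arm, as the interface text tells. Shifts and turns lie within -1 to 1; 1 stands for 25 mm of shift or 0.12 rad of turn. Its arguments: {"type":"object","properties":{"delta_pos":{"type":"array"},"turn":{"type":"array"},"grip":{"type":"number"},"newtons":{"type":"number"}},"required":["delta_pos","turn"]}

```bash
ls; mkdir -p pics; cat > h.py <<'E'
from bench import *
import numpy as np, cv2
def snap(n,f=None):
    c=camera(n)
    if f: cv2.imwrite('pics/'+f,c['image'][:,:,::-1])
    return c
def world(c):
    """per-pixel world points from z_map"""
    h,w=c['z_map'].shape
    u,v=np.meshgrid(np.arange(w),np.arange(h))
    p=cv2.undistortPoints(np.stack([u,v],-1).reshape(-1,1,2).astype(np.float64),c['mtx'],np.array(c['dist'])).reshape(h,w,2)
    z=c['z_map'].astype(float)
    P=np.stack([p[...,0]*z,-p[...,1]*z,-z,np.ones_like(z)],-1)
    W=P@np.linalg.inv(c['view']).T
    W=W[...,:3]; W[z==0]=np.nan
    return W
def ray(c,uv,zp):
    p=cv2.undistortPoints(np.array(uv,float).reshape(-1,1,2),c['mtx'],np.array(c['dist'])).reshape(-1,2)
    V=np.linalg.inv(c['view']); o=V[:3,3]
    d=np.stack([p[:,0],-p[:,1],-np.ones(len(p))],-1)@V[:3,:3].T
    return o+d*((zp-o[2])/d[:,2])[:,None]
E
python3 - <<'E'
from h import *
s=read_state(); print(s)
a=snap('top','t0.png'); b=snap('side','s0.png')
for c in (a,b): print(np.linalg.inv(c['view'])[:3,3], c['mtx'][0,0])
E
```

```text
pics
{'time': 0.0, 'joint_positions': array([-1.13061314,  0.33285938, -0.0646774 ,  1.46095301,  0.02160827,
        1.34991588, -0.08848209]), 'joint_vel': array([ 0.00027211, -0.00116665,  0.00085406, -0.00274293, -0.00014162,
       -0.00155529,  0.00103123]), 'joint_torque': array([ 8.76369832e-04, -6.23266697e+01,  2.52487266e-02, -3.89883327e+01,
       -6.12802966e-02,  3.97888420e-02,  1.32743426e-04]), 'ee_pos': array([0.27886825, 0.55889166, 0.22175611]), 'eef_rot': array([ 2.29322652e-01,  9.73350195e-01, -7.09246278e-04, -1.24065894e-04]), 'ft_force': array([ 0.40282546, -0.09619725, -0.70000407]), 'torque': array([-0.03969021,  0.01019235, -0.02632451]), 'grip_force': 0.0, 'width': 0.08656312375323859}
[0.44225631 0.1230455  1.71260128] 414.4638597633133
[ 0.40210643 -1.33725027  0.9989415 ] 499.7257884626869
```

View pics/t0.png

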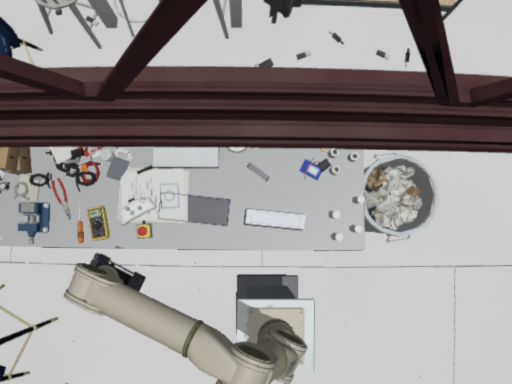

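View pics/s0.png

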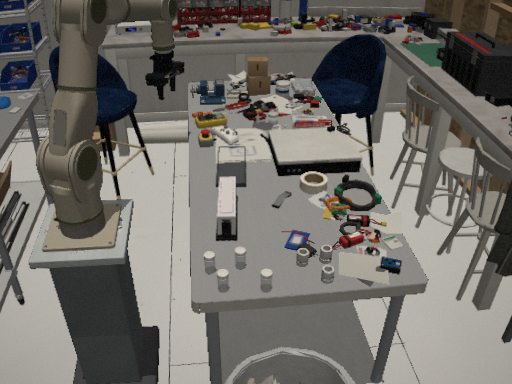

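Top view: arm at lower left, case with white cover at about (275,219), tray at about (208,210), white vials near (336,214), (358,229) and (339,237), red button at (143,231). The side view shows four white caps at (209,259), (240,256), (223,277) and (266,277), plus ring-like sleeves at (303,257), (326,253) and (328,273). I'll zoom in.

```bash
python3 - <<'E'
from h import *
a=snap('top'); b=snap('side')
A=cv2.resize(a['image'][130:255,190:390],None,fx=3,fy=3,interpolation=2)
B=cv2.resize(b['image'][150:300,185:345],None,fx=3,fy=3,interpolation=2)
B=B[:,:]; 
cv2.imwrite('pics/c1.png',np.vstack([A[:,:,::-1]])); cv2.imwrite('pics/c2.png',B[:,:,::-1])
for n,c in (('top',a),('side',b)):
    W=world(c); im=c['image'].astype(int)
    m=((W[...,2]>.03)&(W[...,2]<.085)&(W[...,0]>.3)&(W[...,0]<.9)&(abs(W[...,1])<.5)).astype(np.uint8)
    k,l,st,ce=cv2.connectedComponentsWithStats(m)
    for i in range(1,k):
        if st[i,4]>8:
            P=W[l==i]; print(n,ce[i].round(),st[i,4],P.min(0).round(3),P.max(0).round(3),np.median(P,0).round(3),im[l==i].mean(0).round())
    for y in(.3,.1,-.1,-.3): pass
    t=(abs(W[...,2])<.03)&(W[...,0]>.45)&(W[...,0]<.6)&(W[...,1]<-.1)&(W[...,1]>-.35); print('table z',np.median(W[t],0))
E
```

```text
top [185. 157.] 1339 [0.679 0.236 0.03 ] [0.765 0.5   0.084] [0.719 0.368 0.074] [192. 195. 195.]
top [237. 149.] 41 [0.754 0.131 0.03 ] [0.767 0.196 0.046] [0.762 0.167 0.037] [196. 199. 188.]
top [333. 153.] 49 [ 0.735 -0.252  0.031] [ 0.766 -0.215  0.056] [ 0.749 -0.229  0.047] [157. 158. 157.]
top [354. 156.] 51 [ 0.721 -0.336  0.03 ] [ 0.756 -0.3    0.05 ] [ 0.738 -0.318  0.041] [174. 177. 179.]
top [335. 170.] 48 [ 0.663 -0.255  0.032] [ 0.696 -0.222  0.052] [ 0.679 -0.238  0.045] [166. 167. 165.]
top [257. 170.] 18 [0.663 0.068 0.03 ] [0.685 0.093 0.037] [0.676 0.081 0.032] [142. 146. 148.]
top [360. 199.] 62 [ 0.547 -0.352  0.034] [ 0.576 -0.321  0.074] [ 0.56  -0.335  0.065] [189. 191. 188.]
top [335. 214.] 61 [ 0.486 -0.25   0.031] [ 0.514 -0.219  0.074] [ 0.498 -0.232  0.064] [191. 192. 190.]
top [358. 228.] 62 [ 0.427 -0.343  0.036] [ 0.455 -0.308  0.076] [ 0.443 -0.325  0.064] [195. 197. 194.]
top [338. 236.] 62 [ 0.394 -0.262  0.033] [ 0.422 -0.231  0.073] [ 0.41  -0.244  0.064] [191. 192. 190.]
table z [ 0.52870813 -0.22137494  0.00118964]
side [301. 152.] 2535 [0.686 
[... 662 characters left out ...]
9. 146. 139.]
side [302. 253.] 121 [ 0.665 -0.262  0.03 ] [ 0.7   -0.226  0.05 ] [ 0.682 -0.25   0.042] [126. 122. 114.]
side [209. 259.] 159 [ 0.396 -0.27   0.03 ] [ 0.425 -0.233  0.07 ] [ 0.41  -0.259  0.06 ] [148. 145. 138.]
side [328. 270.] 114 [ 0.723 -0.342  0.031] [ 0.76  -0.304  0.048] [ 0.74  -0.327  0.039] [132. 130. 125.]
side [223. 277.] 178 [ 0.428 -0.347  0.03 ] [ 0.459 -0.312  0.07 ] [ 0.443 -0.338  0.06 ] [147. 144. 137.]
side [266. 276.] 158 [ 0.547 -0.358  0.03 ] [ 0.575 -0.324  0.07 ] [ 0.56  -0.349  0.061] [149. 146. 139.]
side [344. 273.] 14 [ 0.774 -0.342  0.03 ] [ 0.797 -0.324  0.034] [ 0.786 -0.333  0.031] [172. 166. 154.]
table z [ 0.52262756 -0.23318197  0.00102036]
```

View pics/c1.png

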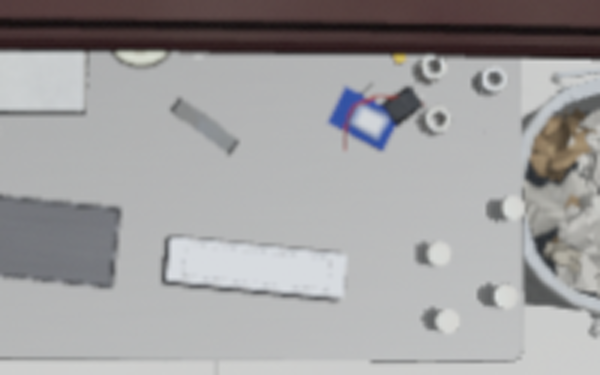

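View pics/c2.png

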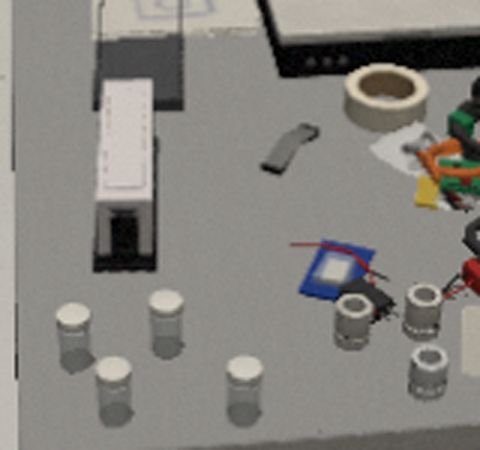

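Four white-capped vials are at about (.498,-.232), (.443,-.325), (.410,-.244) and (.560,-.335). The sleeves at (.75,-.23), (.74,-.32) and (.68,-.24) are couplings. The tray is left of the case. Next I'll measure the cover and tray poses.

```bash
cat >> h.py <<'E'
def rect(P):
    """centre, long side, short side, yaw of long side from +y (ccw +) of xy points"""
    r=cv2.minAreaRect(P[:,:2].astype(np.float32)*1000); b=cv2.boxPoints(r)/1000
    e=[b[1]-b[0],b[2]-b[1]]; e.sort(key=np.linalg.norm); d=e[1]
    if d[1]<0: d=-d
    return np.array(r[0])/1000, np.linalg.norm(e[1]),np.linalg.norm(e[0]),np.arctan2(-d[0],d[1])
def box(W,x0,x1,y0,y1,z0,z1,m=None):
    k=(W[...,0]>x0)&(W[...,0]<x1)&(W[...,1]>y0)&(W[...,1]<y1)&(W[...,2]>z0)&(W[...,2]<z1)
    if m is not None: k&=m
    return k
def big(k):
    n,l,st,_=cv2.connectedComponentsWithStats(k.astype(np.uint8)); i=1+np.argmax(st[1:,4]); return l==i
E
python3 - <<'E'
from h import *
for n in('top','side'):
    c=snap(n); W=world(c)
    k=big(box(W,.35,.6,-.2,.2,.08,.11)); print(n,'cover',rect(W[k]),k.sum(),np.median(W[k],0))
    g=c['image'].mean(2)
    k=big(box(W,.35,.65,.08,.4,-.01,.03,g<110)); print('tray',rect(W[k]),k.sum(),W[k].min(0),W[k].max(0))
    k=big(box(W,.35,.6,-.2,.2,-.01,.03,g<90)); print('flange',rect(W[k]),k.sum())
E
```

```text
top cover (array([0.47870554, 0.00781767]), np.float32(0.23221228), np.float32(0.057071444), np.float32(-0.09064493)) 862 [0.47906593 0.01002454 0.09263985]
tray (array([0.48313525, 0.1290829 ]), np.float32(0.05928349), np.float32(0.0151957795), np.float32(-1.3509841)) 19 [ 0.45575486  0.11520454 -0.00409801] [0.51372041 0.1320186  0.0125764 ]Traceback (most recent call last):
  File "<stdin>", line 7, in <module>
  File "h.py", line 33, in big
    n,l,st,_=cv2.connectedComponentsWithStats(k.astype(np.uint8)); i=1+np.argmax(st[1:,4]); return l==i
                                                                       ~~~~~~~~~^^^^^^^^^^
    return _wrapfunc(a, 'argmax', axis=axis, out=out, **kwds)
    return bound(*args, **kwds)
ValueError: attempt to get argmax of an empty sequence
```

>>> step_arm(
  delta_pos=[
    [0.333,-0.918,0],
    [0.333,-0.918,0],
    [0.333,-0.918,0],
    [0.333,-0.918,0],
    [0.333,-0.918,0],
    [0.333,-0.918,0],
    [0.333,-0.918,0],
    [0.333,-0.918,0],
    [0.333,-0.918,0],
    [0.333,-0.918,0],
    [0.333,-0.918,0],
    [0.333,-0.918,0],
  ],
  turn=[-0.416,-0.416,-0.416,-0.416,-0.416,-0.416,-0.416,-0.416,-0.416,-0.416,-0.416,-0.416],
  grip=0,
  newtons=40,
)

```text
time: 1.45
ee_pos: [0.3795, 0.282, 0.2226]
eef_rot: [0.508, 0.861, 0.0, 0.0]
ft_force: [1.0, 0.5, -0.5]
width: 0.087
grip_force: 0.0
```

>>> step_arm(
  delta_pos=[
    [0.333,-0.918,0],
    [0.333,-0.918,0],
    [0.333,-0.918,0],
    [0.333,-0.918,0],
    [0.333,-0.918,0],
    [0.333,-0.918,0],
    [0.333,-0.918,0],
    [0.333,-0.918,0],
    [0.333,-0.918,0],
    [0.333,-0.918,0],
    [0.333,-0.918,0],
    [0.333,-0.918,0],
  ],
  turn=[-0.416,-0.416,-0.416,-0.416,-0.416,-0.416,-0.416,-0.416,-0.416,-0.416,-0.416,-0.416],
)

```text
time: 2.65
ee_pos: [0.4795, 0.0066, 0.2226]
eef_rot: [0.74, 0.673, 0.0, 0.0]
ft_force: [0.4, 0.1, -0.1]
width: 0.087
grip_force: 0.0
```

```bash
cat >> h.py <<'E'
def tool():
    s=read_state(); q=s['eef_rot']; R=cv2.Rodrigues(np.zeros(3))[0]
    from scipy.spatial.transform import Rotation as T
    M=T.from_quat(q).as_matrix(); y=M[:,1]
    print('t %.1f'%s['time'],'tcp',s['ee_pos'].round(4),'yaw_y %.4f'%np.arctan2(y[1],y[0]),'tilt',M[:2,2].round(3),'w %.4f'%s['width'],'F',s['ft_force'].round(1),'g %.1f'%s['grip_force'],'q',s['joint_positions'].round(2))
    return s['ee_pos'],np.arctan2(y[1],y[0])
E
python3 - <<'E'
from h import *
tool()
c=snap('wrist','w1.png'); W=world(c)
k=big(box(W,.35,.6,-.2,.2,.08,.11)); print('cover',rect(W[k]),k.sum(),np.median(W[k],0))
c=snap('top'); W=world(c); g=c['image'].mean(2)
k=big(box(W,.4,.6,.12,.5,-.01,.06,g<130)); print('tray',rect(W[k]),k.sum(),W[k].min(0),W[k].max(0))
E
```

```text
t 2.6 tcp [0.4795 0.0066 0.2226] yaw_y -0.0942 tilt [ 0. -0.] w 0.0870 F [ 0.4  0.1 -0.1] g 0.0 q [-0.57 -0.01  0.46  1.85  0.    1.3  -0.2 ]
cover (array([0.47713947, 0.01931165]), np.float32(0.21471035), np.float32(0.05725851), np.float32(-0.09277061)) 9847 [0.47852663 0.03491781 0.09032309]
tray (array([0.51150305, 0.28293774]), np.float32(0.17325246), np.float32(0.11007305), np.float32(-0.09109147)) 1079 [ 0.45075116  0.1936597  -0.0072057 ] [0.57279712 0.36466752 0.02777264]
```

View pics/w1.png

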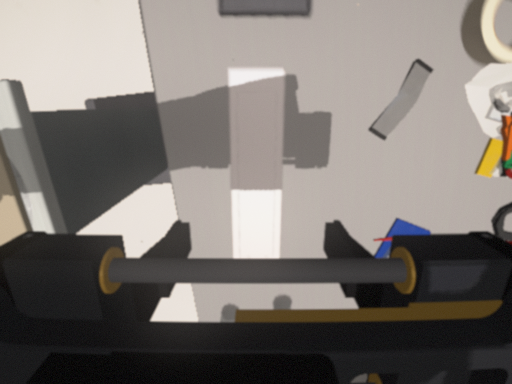

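Wrist view: the white cover (columns 230–284) sits centred between the open fingers, so I'll go down and grasp it.

>>> step_arm(
  delta_pos=[
    [-0.06,0,-0.8],
    [0,0,-0.8],
    [0,0,-0.8],
    [0,0,-0.8],
    [0,0,-0.8],
    [0,0,-0.8],
    [0,0,-0.8],
    [0,0,-0.8],
    [0,0,-0.8],
    [0,0,0],
  ],
  turn=[0,0,0,0,0,0,0,0,0,0],
)

```text
time: 3.75
ee_pos: [0.4758, 0.0081, 0.0404]
eef_rot: [0.738, 0.674, -0.002, -0.001]
ft_force: [-0.4, 0.8, 0.6]
width: 0.0869
grip_force: 0.0
```

>>> step_arm(
  delta_pos=[
    [0,0,0],
    [0,0,0],
    [0,0,0],
    [0,0,0],
    [0,0,0],
    [0,0,0],
    [0,0,0],
    [0,0,0],
  ],
  turn=[0,0,0,0,0,0,0,0],
  grip=1,
  newtons=30,
)

```text
time: 4.55
ee_pos: [0.4777, 0.0085, 0.0429]
eef_rot: [0.738, 0.675, 0.0, 0.0]
ft_force: [1.2, -0.5, 4.0]
width: 0.0566
grip_force: 30.0
```

>>> step_arm(
  delta_pos=[
    [0,0,0.4],
    [0,0,0.8],
    [0,0,0.8],
    [0,0,0.8],
    [0,0,0.8],
    [0,0,0.4],
    [0,0,0],
  ],
  turn=[0,0,0,0,0,0,0],
)

```text
time: 5.25
ee_pos: [0.4779, 0.0085, 0.1437]
eef_rot: [0.738, 0.675, 0.001, 0.0]
ft_force: [0.4, 0.0, -1.3]
width: 0.0572
grip_force: 30.0
```

>>> step_arm(
  delta_pos=[
    [0.5,0,0],
    [0.8,0,0],
    [0.8,0,0],
    [0.8,0,0],
    [0.8,0,0],
    [0.8,0,0],
    [0.5,0,0],
    [0,0,0],
  ],
  turn=[0,0,0,0,0,0,0,0],
)

```text
time: 6.05
ee_pos: [0.6026, 0.0084, 0.1408]
eef_rot: [0.738, 0.675, -0.001, -0.0]
ft_force: [-0.4, -0.6, -1.3]
width: 0.0566
grip_force: 30.0
```

```bash
python3 - <<'E'
from h import *
tool()
c=snap('side'); W=world(c); k=box(W,.5,.7,-.2,.0,.03,.3); P=W[k]; print(P.min(0),P.max(0)); 
cv2.imwrite('pics/s1.png',cv2.resize(c['image'][130:290,185:345],None,fx=3,fy=3)[:,:,::-1])
E
```

```text
t 6.0 tcp [0.6026 0.0084 0.1408] yaw_y -0.0900 tilt [-0.002 -0.001] w 0.0566 F [-0.4 -0.6 -1.3] g 30.0 q [-0.48  0.36  0.49  1.65 -0.18  1.18 -0.04]
[ 0.50000666 -0.12215317  0.03004585] [ 6.95823807e-01 -1.17294429e-05  2.96198580e-01]
```

View pics/s1.png

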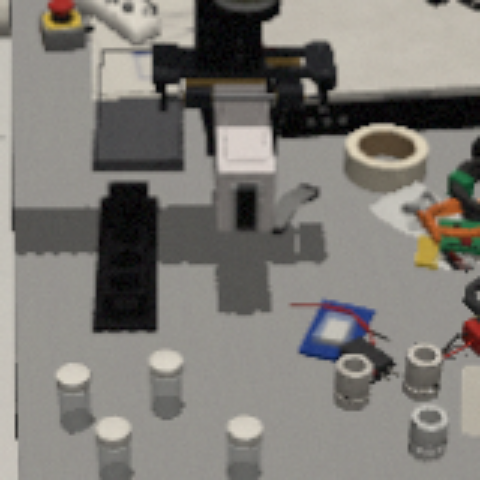

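The cover is held clear and the case stayed put. I'll lower the cover to the table.

>>> step_arm(
  delta_pos=[
    [0,0,-0.8],
    [0,0,-0.8],
    [0,0,-0.8],
    [0,0,-0.8],
    [0,0,-0.8],
    [0,0,-0.4],
    [0,0,-0.2],
    [0,0,0],
  ],
  turn=[0,0,0,0,0,0,0,0],
)

```text
time: 6.9
ee_pos: [0.6019, 0.0084, 0.0273]
eef_rot: [0.738, 0.675, -0.0, -0.0]
ft_force: [-0.0, -0.1, -0.6]
width: 0.0567
grip_force: 30.0
```

```bash
python3 - <<'E'
from h import *
tool()
E
```

```text
t 6.9 tcp [0.6019 0.0084 0.0273] yaw_y -0.0901 tilt [-0.001 -0.   ] w 0.0567 F [-0.  -0.1 -0.6] g 30.0 q [-0.45  0.49  0.45  1.74 -0.25  0.97  0.01]
```

>>> step_arm(
  delta_pos=[
    [0,0,-0.06],
    [0,0,-0.04],
    [0,0,0],
    [0,0,0],
  ],
  turn=[0,0,0,0],
)

```text
time: 7.3
ee_pos: [0.6025, 0.0085, 0.0254]
eef_rot: [0.738, 0.675, 0.0, 0.0]
ft_force: [-0.2, -0.2, -1.9]
width: 0.0565
grip_force: 30.0
```

>>> step_arm(
  delta_pos=[
    [0,0,0],
    [0,0,0],
    [0,0,0],
    [0,0,0],
    [0,0,0],
  ],
  turn=[0,0,0,0,0],
  grip=0,
)

```text
time: 7.8
ee_pos: [0.6023, 0.0085, 0.0251]
eef_rot: [0.738, 0.675, 0.0, 0.0]
ft_force: [0.1, -0.3, 0.2]
width: 0.0848
grip_force: 0.0
```

>>> step_arm(
  delta_pos=[
    [0,0,0.5],
    [0,0,0.9],
    [0,0,0.9],
    [0,0,0.9],
    [0,0,0.9],
    [0,0,0.9],
    [0,0,0.9],
    [0,0,0.9],
    [0,0,0],
  ],
  turn=[0,0,0,0,0,0,0,0,0],
)

```text
time: 8.7
ee_pos: [0.6039, 0.0082, 0.1993]
eef_rot: [0.738, 0.674, 0.002, 0.002]
ft_force: [0.7, 0.5, -0.7]
width: 0.0872
grip_force: 0.0
```

```bash
python3 - <<'E'
from h import *
tool()
for n in('top','side'):
    c=snap(n); W=world(c); im=c['image'].astype(int)
    g=im.mean(2)
    try:
        k=big(box(W,.52,.68,-.2,.2,.05,.085)); print(n,'cover',rect(W[k]),k.sum(),np.median(W[k],0))
    except Exception as e: print(e)
    k=big(box(W,.38,.56,-.2,.16,-.01,.06,g<90)); print('case',rect(W[k]),k.sum())
    for x,y in [(.498,-.236),(.443,-.328),(.41,-.247),(.56,-.338)]:
        k=box(W,x-.03,x+.03,y-.03,y+.03,.055,.085)
        if k.sum(): P=W[k]; print('vial',P[:,:2].mean(0).round(4),((P.min(0)+P.max(0))/2).round(4),k.sum(),np.median(P[:,2]))
E
```

```text
t 8.7 tcp [0.6039 0.0082 0.1993] yaw_y -0.0905 tilt [0.006 0.001] w 0.0872 F [ 0.7  0.5 -0.7] g 0.0 q [-0.5   0.31  0.5   1.58 -0.16  1.28 -0.06]
top cover (array([0.60907709, 0.07798044]), np.float32(0.094190866), np.float32(0.057433967), np.float32(-0.09283256)) 341 [0.60698628 0.07732657 0.07323659]
case (array([0.48363757, 0.07666689]), np.float32(0.10276809), np.float32(0.06963833), np.float32(-0.08461793)) 424
vial [ 0.4988 -0.2344] [ 0.5002 -0.2346  0.065 ] 54 0.06529977794372299
vial [ 0.4413 -0.3259] [ 0.4407 -0.3256  0.0656] 55 0.06568382178279109
vial [ 0.4087 -0.2461] [ 0.4084 -0.2466  0.0646] 52 0.06543671435544851
vial [ 0.5614 -0.3368] [ 0.5614 -0.3364  0.0647] 52 0.06615477613468612
side cover (array([0.60542676, 0.00722635]), np.float32(0.24429955), np.float32(0.05720089), np.float32(-0.093877845)) 805 [ 0.60286397 -0.02129793  0.07339311]
case (array([0.46963339, 0.0206716 ]), np.float32(0.27784458), np.float32(0.179282), np.float32(-0.0056836596)) 1475
vial [ 0.5002 -0.2431] [ 0.5003 -0.241   0.0627] 93 0.06552337886196846
vial [ 0.4432 -0.3321] [ 0.4434 -0.3293  0.0623] 110 0.06461535062489082
vial [ 0.4102 -0.2531] [ 0.4102 -0.2506  0.0627] 97 0.0647782341129336
vial [ 0.561  -0.3436] [ 0.5613 -0.3414  0.063 ] 95 0.06472361483524525
```

>>> step_arm(
  delta_pos=[
    [-0.38,-0.888,0],
    [-0.38,-0.888,0],
    [-0.38,-0.888,0],
    [-0.38,-0.888,0],
    [-0.38,-0.888,0],
    [-0.38,-0.888,0],
    [-0.38,-0.888,0],
    [-0.38,-0.888,0],
    [-0.38,-0.888,0],
    [-0.38,-0.888,0],
    [-0.38,-0.888,0],
    [0,0,0],
  ],
  turn=[0,0,0,0,0,0,0,0,0,0,0,0],
)

```text
time: 10.0
ee_pos: [0.4955, -0.2391, 0.1945]
eef_rot: [0.74, 0.673, -0.001, -0.0]
ft_force: [-0.5, -0.1, -0.7]
width: 0.0873
grip_force: 0.0
```

```bash
python3 - <<'E'
from h import *
tool()
c=snap('wrist','w2.png'); W=world(c); g=c['image'].mean(2)
k=box(W,.4,.56,-.2,.16,.03,.05)
print('blocktop',rect(W[big(k)]),k.sum(),np.median(W[k],0))
k=box(W,.4,.56,-.2,.16,.004,.015)
print('flange',rect(W[k]),k.sum(),np.median(W[k],0))
E
```

```text
t 10.0 tcp [ 0.4955 -0.2391  0.1945] yaw_y -0.0952 tilt [-0.002 -0.001] w 0.0873 F [-0.5 -0.1 -0.7] g 0.0 q [-0.21  0.2   0.66  1.73 -0.13  1.25  0.38]
blocktop (array([ 0.46897409, -0.07288238]), np.float32(0.05063365), np.float32(0.046678778), np.float32(-0.101290055)) 1470 [ 0.46898701 -0.07039103  0.03722336]
flange (array([ 0.46865997, -0.07558869]), np.float32(0.07183758), np.float32(0.06811217), np.float32(-0.09975176)) 2195 [ 0.47190159 -0.07839953  0.00748256]
```

View pics/w2.png

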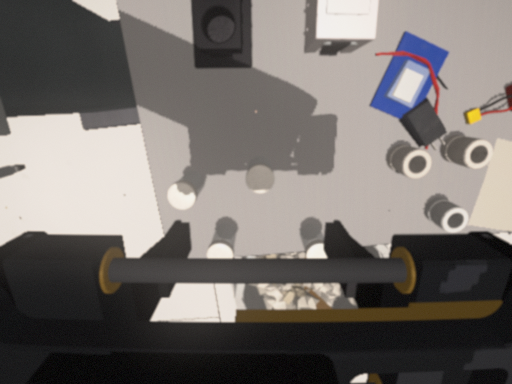

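Wrist view: the next vial's cap is at (260,178), another at (181,195), and the case end with pocket 0 is at (222,28). I'll measure the caps.

```bash
cat >> h.py <<'E'
def caps(c,z=.064):
    """cap-top centres: blobs near z, outline centre cast onto plane z"""
    W=world(c); m=((W[...,2]>z-.008)&(W[...,2]<z+.008)&(W[...,0]>.35)&(W[...,1]>-.4)).astype(np.uint8)
    for ct in cv2.findContours(m,0,1)[0]:
        if cv2.contourArea(ct)<20: continue
        (u,v),r=cv2.minEnclosingCircle(ct)
        P=W[...,:3][cv2.drawContours(np.zeros_like(m),[ct],-1,1,-1)>0]
        print('cap px',round(u),round(v),'r',round(r,1),ray(c,[(u,v)],z)[0].round(4), np.nanmean(P,0).round(4))
E
python3 - <<'E'
from h import *
caps(snap('wrist'))
E
```

```text
cap px 315 253 r 11.7 [ 0.5564 -0.3302  0.064 ] [ 0.5563 -0.3282  0.0625]
cap px 219 254 r 13.3 [ 0.4418 -0.3208  0.064 ] [ 0.4425 -0.3172  0.0627]
cap px 181 196 r 14.7 [ 0.409  -0.2448  0.064 ] [ 0.4089 -0.2452  0.0632]
cap px 258 180 r 14.6 [ 0.497  -0.2338  0.064 ] [ 0.4968 -0.2341  0.0632]
cap px 345 22 r 38.8 [ 0.5935 -0.0864  0.064 ] [ 0.5907 -0.088   0.0698]
```

>>> step_arm(
  delta_pos=[
    [0.1,0.2,-0.6],
    [0,0,-0.8],
    [0,0,-0.8],
    [0,0,-0.8],
    [0,0,-0.8],
    [0,0,-0.8],
    [0,0,-0.8],
    [0,0,-0.8],
    [0,0,0],
    [0,0,0],
  ],
  turn=[0,0,0,0,0,0,0,0,0,0],
)

```text
time: 11.1
ee_pos: [0.5002, -0.2298, 0.0395]
eef_rot: [0.738, 0.675, -0.0, -0.001]
ft_force: [0.1, -0.1, 0.8]
width: 0.0871
grip_force: 0.0
```

>>> step_arm(
  delta_pos=[
    [0,0,0],
    [0,0,0],
    [0,0,0],
    [0,0,0],
    [0,0,0],
    [0,0,0],
    [0,0,0],
    [0,0,0],
  ],
  turn=[0,0,0,0,0,0,0,0],
  grip=1,
  newtons=12,
)

```text
time: 11.9
ee_pos: [0.5003, -0.2307, 0.0401]
eef_rot: [0.738, 0.675, 0.0, 0.0]
ft_force: [-0.4, 0.8, 0.6]
width: 0.031
grip_force: 12.1
```

>>> step_arm(
  delta_pos=[
    [0,0,0.4],
    [0,0,0.8],
    [0,0,0.8],
    [0,0,0.8],
    [0,0,0.4],
    [0,0,0],
    [0,0,0],
  ],
  turn=[0,0,0,0,0,0,0],
)

```text
time: 12.6
ee_pos: [0.5001, -0.2305, 0.1196]
eef_rot: [0.738, 0.675, 0.0, -0.0]
ft_force: [-1.3, -0.1, -0.8]
width: 0.0314
grip_force: 12.0
```

```bash
python3 - <<'E'
from h import *
tool()
c=snap('wrist','w3.png'); caps(c,.144)
E
```

```text
t 12.6 tcp [ 0.5001 -0.2305  0.1196] yaw_y -0.0899 tilt [-0.  0.] w 0.0314 F [-1.3 -0.1 -0.8] g 12.0 q [-0.19  0.28  0.64  1.82 -0.19  1.1   0.42]
cap px 257 284 r 13.0 [ 0.4977 -0.2485  0.144 ] [ 0.4975 -0.2497  0.1434]
cap px 256 244 r 50.0 [ 0.4995 -0.2221  0.144 ] [ 0.4998 -0.2234  0.1431]
```

View pics/w3.png

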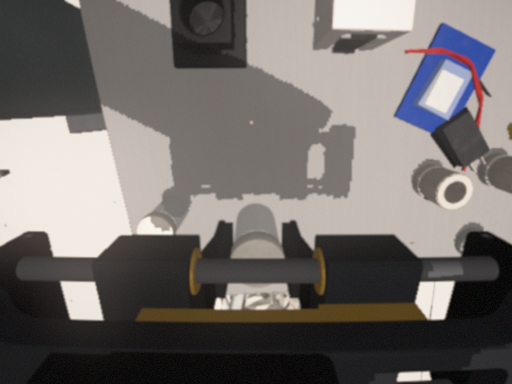

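>>> step_arm(
  delta_pos=[
    [-0.154,0.797,0],
    [-0.154,0.797,0],
    [-0.154,0.797,0],
    [-0.154,0.797,0],
    [-0.154,0.797,0],
    [-0.154,0.797,0],
    [-0.154,0.797,0],
    [-0.154,0.797,0],
    [0,0,0],
    [0,0,0],
  ],
  turn=[0,0,0,0,0,0,0,0,0,0],
)

```text
time: 13.65
ee_pos: [0.4692, -0.0714, 0.1195]
eef_rot: [0.738, 0.675, -0.0, -0.0]
ft_force: [0.5, -0.8, 0.4]
width: 0.0313
grip_force: 12.0
```

```bash
cat >> h.py <<'E'
def pockets(c):
    """case block top + pocket holes seen by depth"""
    W=world(c); top=big(box(W,.36,.6,-.25,.3,.031,.045)); P=W[top]; print('top',rect(P),np.median(P[:,2]))
    hull=cv2.convexHull(np.argwhere(top)[:,::-1].astype(np.int32)); m=cv2.fillConvexPoly(np.zeros(top.shape,np.uint8),hull,1)
    h=(m>0)&~top&(W[...,2]<.031)
    n,l,st,ce=cv2.connectedComponentsWithStats(h.astype(np.uint8))
    for ct in cv2.findContours(h.astype(np.uint8),0,1)[0]:
        if cv2.contourArea(ct)<150: continue
        q=ray(c,ct.reshape(-1,2).astype(float),.038)[:,:2]
        (x,y),r=cv2.minEnclosingCircle(q.astype(np.float32)); print('hole %.4f %.4f r %.4f'%(x,y,r), ct.reshape(-1,2).mean(0).round())
E
python3 - <<'E'
from h import *
tool()
c=snap('wrist','w4.png'); print(np.linalg.inv(c['view'])[:3,3]); pockets(c)
W=world(c)
for v in range(180,270,5): print(v,W[v,256].round(4),c['image'][v,256])
E
```

```text
t 13.7 tcp [ 0.4692 -0.0714  0.1195] yaw_y -0.0893 tilt [-0.001 -0.   ] w 0.0313 F [ 0.5 -0.8  0.4] g 12.0 q [-0.46  0.08  0.54  2.   -0.05  1.07  0.01]
[0.47590615 0.00988699 0.28101018]
top (array([ 0.4754469 , -0.00257706]), np.float32(0.18592705), np.float32(0.046047688), np.float32(-0.09512974)) 0.03726832172589997
hole 0.4690 -0.0711 r 0.0162 [258. 194.]
hole 0.4728 -0.0296 r 0.0163 [258. 152.]
hole 0.4765 0.0105 r 0.0164 [259. 104.]
hole 0.4807 0.0514 r 0.0162 [259.  52.]
hole 0.4840 0.0883 r 0.0157 [259.   6.]
180 [ 0.4687 -0.0551  0.0374] [31 29 30]
185 [ 0.4673 -0.0685  0.007 ] [32 29 28]
190 [ 0.4668 -0.0742  0.0059] [32 29 29]
195 [ 0.4663 -0.079   0.0079] [34 32 30]
200 [ 0.4659 -0.0844  0.0083] [71 68 68]
205 [ 0.4684 -0.061   0.0875] [80 76 75]
210 [ 0.4684 -0.0616  0.0961] [78 75 73]
215 [ 0.4685 -0.0614  0.1062] [80 79 76]
220 [ 0.4686 -0.0612  0.1152] [88 84 82]
225 [ 0.4686 -0.0615  0.1223] [125 122 118]
230 [ 0.4686 -0.0616  0.1295] [142 137 131]
235 [ 0.4687 -0.0605  0.1384] [111 103  96]
240 [ 0.4687 -0.0612  0.1431] [153 144 134]
245 [ 0.4684 -0.0643  0.1431] [158 150 139]
250 [ 0.4681 -0.0674  0.1432] [157 145 137]
255 [ 0.4679 -0.0701  0.1441] [158 149 138]
260 [ 0.4711 -0.0381  0.202 ] [55 53 52]
265 [ 0.4711 -0.0385  0.2043] [62 59 58]
```

View pics/w4.png

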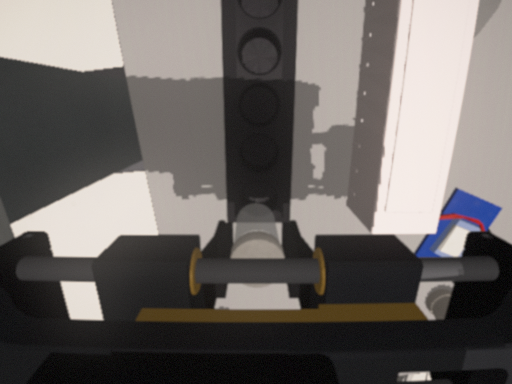

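Wrist view: the held vial is at (257,245), pockets 1–4 are at (258,152), (259,104), (259,52) and (259,6), and the cover is on the right. I'll descend to just above the block and compare the vial with the hole directly.

>>> step_arm(
  delta_pos=[
    [0,0.14,-0.5],
    [0,0,-0.5],
    [0,0,-0.48],
    [0,0,0],
    [0,0,0],
  ],
  turn=[0,0,0,0,0],
)

```text
time: 14.2
ee_pos: [0.4692, -0.0681, 0.0826]
eef_rot: [0.738, 0.674, -0.001, -0.0]
ft_force: [-0.2, 0.2, 0.0]
width: 0.0314
grip_force: 12.0
```

```bash
cat >> h.py <<'E'
def ahead(c,x,y0,y1,step=.002):
    """profile of surface seen near x as y falls"""
    W=world(c); k=(abs(W[...,0]-x)<.002)&(W[...,1]>y0)&(W[...,1]<y1)
    P=W[k]; P=P[np.argsort(-P[:,1])]
    for a in np.arange(y1,y0,-step):
        q=P[(P[:,1]<=a)&(P[:,1]>a-step)]
        if len(q): print('y %.3f z %.3f..%.3f'%(a-step/2,q[:,2].min(),q[:,2].max()))
E
python3 - <<'E'
from h import *
tool()
c=snap('wrist'); print(np.linalg.inv(c['view'])[:3,3]); pockets(c); ahead(c,.469,-.085,-.045)
cv2.imwrite('pics/w5.png',cv2.resize(c['image'][60:280,150:370],(660,600))[:,:,::-1])
E
```

```text
t 14.2 tcp [ 0.4692 -0.0681  0.0826] yaw_y -0.0905 tilt [-0.001 -0.   ] w 0.0314 F [-0.2  0.2  0. ] g 12.0 q [-0.45  0.14  0.53  2.03 -0.08  0.99  0.04]
[0.47606804 0.0131708  0.24410294]
top (array([ 0.47504984, -0.00684761]), np.float32(0.17697906), np.float32(0.046387244), np.float32(-0.095501594)) 0.03724243705873623
hole 0.4692 -0.0702 r 0.0160 [262. 206.]
hole 0.4729 -0.0298 r 0.0162 [258. 164.]
hole 0.4769 0.0108 r 0.0161 [259. 109.]
hole 0.4807 0.0516 r 0.0162 [260.  47.]
y -0.046 z 0.007..0.037
y -0.048 z 0.007..0.038
y -0.050 z 0.036..0.038
y -0.052 z 0.036..0.039
y -0.054 z 0.036..0.039
y -0.056 z 0.036..0.107
y -0.058 z 0.044..0.108
y -0.060 z 0.105..0.107
y -0.062 z 0.105..0.107
y -0.064 z 0.105..0.107
y -0.066 z 0.007..0.108
y -0.068 z 0.006..0.107
y -0.070 z 0.006..0.106
y -0.072 z 0.007..0.007
```

View pics/w5.png

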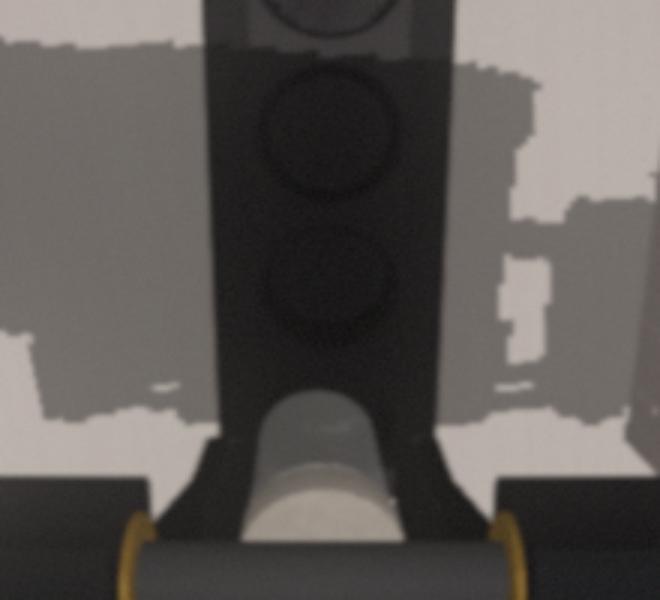

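The vial front (y≈-.057) and the hole's front rim (y≈-.056) show it centred within about 0.5 mm, so I'll insert it.

>>> step_arm(
  delta_pos=[
    [0,0,-0.3],
    [0,0,-0.3],
    [0,0,-0.3],
    [0,0,-0.3],
    [0,0,-0.18],
    [0,0,0],
    [0,0,0],
  ],
  turn=[0,0,0,0,0,0,0],
)

```text
time: 14.95
ee_pos: [0.4692, -0.0679, 0.0483]
eef_rot: [0.738, 0.675, -0.0, -0.0]
ft_force: [0.6, -0.2, -0.3]
width: 0.0313
grip_force: 12.0
```

```bash
python3 - <<'E'
from h import *
tool()
c=snap('wrist'); pockets(c); ahead(c,.469,-.085,-.05)
E
```

```text
t 14.9 tcp [ 0.4692 -0.0679  0.0483] yaw_y -0.0902 tilt [-0.001 -0.   ] w 0.0313 F [ 0.6 -0.2 -0.3] g 12.0 q [-0.44  0.2   0.53  2.06 -0.13  0.91  0.07]
top (array([ 0.47553174, -0.00359   ]), np.float32(0.1478297), np.float32(0.046518613), np.float32(-0.0932709)) 0.03723283820233847
hole 0.4726 -0.0292 r 0.0161 [258. 175.]
hole 0.4767 0.0109 r 0.0160 [259. 110.]
hole 0.4807 0.0514 r 0.0162 [260.  35.]
y -0.051 z 0.036..0.038
y -0.053 z 0.036..0.038
y -0.055 z 0.036..0.038
y -0.057 z 0.031..0.073
y -0.059 z 0.031..0.073
y -0.061 z 0.071..0.073
y -0.063 z 0.071..0.074
y -0.065 z 0.071..0.074
y -0.067 z 0.072..0.073
y -0.069 z 0.072..0.072
```

>>> step_arm(
  delta_pos=[
    [0,0,-0.03],
    [0,0,0],
    [0,0,0],
    [0,0,0],
    [0,0,0],
  ],
  turn=[0,0,0,0,0],
  grip=0,
)

```text
time: 15.5
ee_pos: [0.4695, -0.0678, 0.0478]
eef_rot: [0.738, 0.675, 0.0, 0.0]
ft_force: [0.7, -0.5, 0.9]
width: 0.0633
grip_force: 0.0
```

>>> step_arm(
  delta_pos=[
    [0,0,0.5],
    [0,0,0.9],
    [0,0,0.9],
    [0,0,0.9],
    [0,0,0.9],
    [0,0,0],
  ],
  turn=[0,0,0,0,0,0],
)

```text
time: 16.1
ee_pos: [0.4713, -0.0681, 0.154]
eef_rot: [0.738, 0.674, 0.002, 0.002]
ft_force: [1.4, 0.1, -0.0]
width: 0.0871
grip_force: 0.0
```

>>> step_arm(
  delta_pos=[
    [-0.3,-0.88,0],
    [-0.3,-0.88,0],
    [-0.3,-0.88,0],
    [-0.3,-0.88,0],
    [-0.3,-0.88,0],
    [-0.3,-0.88,0],
    [-0.3,-0.88,0],
    [-0.3,-0.88,0],
    [0,0,0],
    [0,0,0],
  ],
  turn=[0,0,0,0,0,0,0,0,0,0],
)

```text
time: 17.1
ee_pos: [0.4093, -0.2438, 0.1503]
eef_rot: [0.739, 0.674, 0.0, -0.0]
ft_force: [0.7, 0.9, 0.6]
width: 0.0874
grip_force: 0.0
```

```bash
python3 - <<'E'
from h import *
tool()
c=snap('wrist'); caps(c); pockets(c); caps(c,.072)
E
```

```text
t 17.1 tcp [ 0.4093 -0.2438  0.1503] yaw_y -0.0911 tilt [-0.  0.] w 0.0874 F [0.7 0.9 0.6] g 0.0 q [-0.26  0.05  0.73  1.97 -0.03  1.14  0.39]
cap px 294 257 r 13.0 [ 0.4399 -0.313   0.064 ] [ 0.4406 -0.3113  0.0612]
cap px 256 197 r 16.8 [ 0.4072 -0.2448  0.064 ] [ 0.4072 -0.2451  0.0632]
cap px 464 10 r 39.7 [ 0.5912 -0.1001  0.064 ] [ 0.5885 -0.1006  0.0678]
cap px 310 0 r 14.0 [ 0.465  -0.0852  0.064 ] [ 0.4643 -0.0877  0.0659]
top (array([ 0.46726025, -0.08691811]), np.float32(0.04659015), np.float32(0.021884028), np.float32(1.5146554)) 0.03714770983570831
cap px 466 7 r 36.8 [ 0.5875 -0.1004  0.072 ] [ 0.59   -0.1003  0.0695]
cap px 311 0 r 12.0 [ 0.4642 -0.0878  0.072 ] [ 0.4648 -0.088   0.0684]
```

>>> step_arm(
  delta_pos=[
    [-0.04,-0.07,-0.8],
    [0,0,-0.8],
    [0,0,-0.8],
    [0,0,-0.8],
    [0,0,-0.8],
    [0,0,-0.43],
    [0,0,0],
    [0,0,0],
  ],
  turn=[0,0,0,0,0,0,0,0],
)

```text
time: 17.95
ee_pos: [0.409, -0.2454, 0.0401]
eef_rot: [0.738, 0.675, 0.0, 0.0]
ft_force: [-0.3, -1.3, -0.8]
width: 0.087
grip_force: 0.0
```

>>> step_arm(
  delta_pos=[
    [0,0,0],
    [0,0,0],
    [0,0,0],
    [0,0,0],
    [0,0,0],
    [0,0,0],
    [0,0,0],
    [0,0,0],
  ],
  turn=[0,0,0,0,0,0,0,0],
  grip=1,
  newtons=12,
)

```text
time: 18.75
ee_pos: [0.4085, -0.2455, 0.0396]
eef_rot: [0.738, 0.675, -0.0, -0.0]
ft_force: [0.8, 0.4, 0.6]
width: 0.0312
grip_force: 12.1
```

>>> step_arm(
  delta_pos=[
    [0,0,0.4],
    [0,0,0.8],
    [0,0,0.8],
    [0,0,0.8],
    [0,0,0.6],
    [0,0,0],
  ],
  turn=[0,0,0,0,0,0],
)

```text
time: 19.35
ee_pos: [0.4097, -0.2462, 0.1269]
eef_rot: [0.738, 0.674, 0.001, 0.002]
ft_force: [-0.5, -0.8, -0.3]
width: 0.0314
grip_force: 12.0
```

>>> step_arm(
  delta_pos=[
    [0.255,0.862,0],
    [0.255,0.862,0],
    [0.255,0.862,0],
    [0.255,0.862,0],
    [0.255,0.862,0],
    [0.255,0.862,0],
    [0.255,0.862,0],
    [0.255,0.862,0],
    [0.255,0.862,0],
    [0.255,0.862,0],
    [0,0,0],
  ],
  turn=[0,0,0,0,0,0,0,0,0,0,0],
)

```text
time: 20.45
ee_pos: [0.4725, -0.0272, 0.124]
eef_rot: [0.737, 0.676, -0.0, -0.0]
ft_force: [-0.4, 0.4, 0.2]
width: 0.0314
grip_force: 12.0
```

>>> step_arm(
  delta_pos=[
    [0,0,-0.6],
    [0,0,-0.6],
    [0,0,-0.52],
    [0,0,0],
    [0,0,0],
  ],
  turn=[0,0,0,0,0],
)

```text
time: 20.95
ee_pos: [0.4721, -0.0304, 0.0816]
eef_rot: [0.738, 0.674, -0.0, -0.0]
ft_force: [-0.7, -0.4, -0.4]
width: 0.0314
grip_force: 12.0
```

```bash
cat >> h.py <<'E'
def fit(c,xt,yt):
    """vial front vs. hole front rim near target: returns y offset to add, plus x info"""
    W=world(c); cam=np.linalg.inv(c['view'])[:3,3]
    print('cam',cam.round(4))
    u0=None
    k=(abs(W[...,0]-xt)<.002)&(abs(W[...,1]-yt)<.035)
    fl=W[k&(W[...,2]<.011)&(W[...,2]>0)]
    near=fl[fl[:,1]<yt+.012] if len(fl) else fl
    if len(near):
        yf=near[:,1].max(); r=cam[1]+(yf-cam[1])*(cam[2]-.038)/(cam[2]-.008); print('floor first y %.4f -> rim %.4f hole centre %.4f'%(yf,r,r-.01675))
    b=W[k&(W[...,2]>.045)&(W[...,2]<.095)]; 
    if len(b): print('vial front %.4f (max %.4f) centre %.4f n %d'%(np.median(b[:,1]),b[:,1].max(),np.median(b[:,1])-.015,len(b)))
    for z0,z1 in((.045,.055),(.055,.07),(.07,.09)):
        q=W[box(W,xt-.02,xt+.02,yt-.02,yt+.02,z0,z1)]
        if len(q): print('body z',z0,'x mid %.4f w %.4f front %.4f'%((q[:,0].min()+q[:,0].max())/2,np.ptp(q[:,0]),q[:,1].max()))
E
python3 - <<'E'
from h import *
tool()
c=snap('wrist'); pockets(c); fit(c,.4725,-.0306)
E
```

```text
t 20.9 tcp [ 0.4721 -0.0304  0.0816] yaw_y -0.0905 tilt [-0.001 -0.   ] w 0.0314 F [-0.7 -0.4 -0.4] g 12.0 q [-0.52  0.14  0.52  2.04 -0.08  0.99 -0.05]
top (array([0.47860721, 0.03213894]), np.float32(0.17087147), np.float32(0.046245784), np.float32(-0.09892723)) 0.03723399405867808
hole 0.4727 -0.0283 r 0.0161 [260. 201.]
hole 0.4765 0.0120 r 0.0163 [259. 159.]
hole 0.4807 0.0525 r 0.0163 [260. 103.]
hole 0.4847 0.0932 r 0.0161 [260.  40.]
cam [0.4789 0.0508 0.2431]
floor first y -0.0231 -> rim -0.0137 hole centre -0.0304
vial front -0.0165 (max -0.0157) centre -0.0315 n 158
body z 0.045 x mid 0.4709 w 0.0294 front -0.0159
body z 0.055 x mid 0.4711 w 0.0290 front -0.0160
body z 0.07 x mid 0.4726 w 0.0398 front -0.0159
```

>>> step_arm(
  delta_pos=[
    [0.04,0.03,0],
    [0,0,-0.3],
    [0,0,-0.3],
    [0,0,-0.3],
    [0,0,-0.3],
    [0,0,-0.16],
    [0,0,0],
    [0,0,0],
  ],
  turn=[0,0,0,0,0,0,0,0],
)

```text
time: 21.8
ee_pos: [0.4732, -0.0294, 0.0473]
eef_rot: [0.738, 0.675, -0.0, -0.0]
ft_force: [-0.4, 0.1, -1.0]
width: 0.0314
grip_force: 12.0
```

```bash
python3 - <<'E'
from h import *
tool()
c=snap('wrist'); W=world(c); q=W[box(W,.45,.49,-.04,-.01,.06,.09)]; print('cap z',np.median(q[:,2]),q[:,1].max())
E
```

```text
t 21.8 tcp [ 0.4732 -0.0294  0.0473] yaw_y -0.0902 tilt [-0. -0.] w 0.0314 F [-0.4  0.1 -1. ] g 12.0 q [-0.51  0.2   0.52  2.06 -0.12  0.91 -0.01]
cap z 0.07182543313905729 -0.013948038876812625
```

Inserted. I'll release it and go to the vial at (.442,-.326).

>>> step_arm(
  delta_pos=[
    [0,0,0],
    [0,0,0],
    [0,0,0],
    [0,0,0],
    [0,0,0],
  ],
  turn=[0,0,0,0,0],
  grip=0,
)

```text
time: 22.35
ee_pos: [0.4733, -0.0293, 0.0476]
eef_rot: [0.738, 0.675, 0.0, 0.0]
ft_force: [-0.0, 0.5, 1.0]
width: 0.0633
grip_force: 0.0
```

>>> step_arm(
  delta_pos=[
    [0,0,0.5],
    [0,0,0.9],
    [0,0,0.9],
    [0,0,0.9],
    [0,0,0.9],
    [0,0,0],
  ],
  turn=[0,0,0,0,0,0],
)

```text
time: 22.95
ee_pos: [0.4751, -0.0294, 0.1537]
eef_rot: [0.738, 0.674, 0.002, 0.001]
ft_force: [0.5, 0.4, 0.3]
width: 0.0869
grip_force: 0.0
```

>>> step_arm(
  delta_pos=[
    [-0.104,-0.988,0],
    [-0.104,-0.988,0],
    [-0.104,-0.988,0],
    [-0.104,-0.988,0],
    [-0.104,-0.988,0],
    [-0.104,-0.988,0],
    [-0.104,-0.988,0],
    [-0.104,-0.988,0],
    [-0.104,-0.988,0],
    [-0.104,-0.988,0],
    [-0.104,-0.988,0],
    [-0.104,-0.988,0],
  ],
  turn=[0,0,0,0,0,0,0,0,0,0,0,0],
)

```text
time: 24.15
ee_pos: [0.4417, -0.3266, 0.1501]
eef_rot: [0.738, 0.675, 0.0, -0.0]
ft_force: [0.7, 0.6, -0.0]
width: 0.0873
grip_force: 0.0
```

>>> step_arm(
  delta_pos=[
    [0,0,0],
    [0,0,0],
  ],
  turn=[0,0],
)

```text
time: 24.35
ee_pos: [0.4417, -0.3258, 0.1499]
eef_rot: [0.739, 0.674, -0.0, -0.0]
ft_force: [0.5, 0.8, -0.3]
width: 0.0869
grip_force: 0.0
```

```bash
python3 - <<'E'
from h import *
tool()
c=snap('wrist'); caps(c)
E
```

```text
t 24.4 tcp [ 0.4417 -0.3258  0.1499] yaw_y -0.0913 tilt [-0.001  0.   ] w 0.0869 F [ 0.5  0.8 -0.3] g 0.0 q [-0.11  0.27  0.78  1.79 -0.2   1.17  0.63]
cap px 381 193 r 17.7 [ 0.5581 -0.3339  0.064 ] [ 0.5587 -0.335   0.0629]
cap px 256 193 r 16.9 [ 0.4403 -0.3232  0.064 ] [ 0.4402 -0.3235  0.0632]
```

>>> step_arm(
  delta_pos=[
    [0,0.05,-0.8],
    [0,0,-0.8],
    [0,0,-0.8],
    [0,0,-0.8],
    [0,0,-0.8],
    [0,0,-0.42],
    [0,0,0],
    [0,0,0],
  ],
  turn=[0,0,0,0,0,0,0,0],
)

```text
time: 25.2
ee_pos: [0.4425, -0.3243, 0.0402]
eef_rot: [0.738, 0.675, 0.0, 0.0]
ft_force: [-0.1, -0.6, 0.8]
width: 0.0867
grip_force: 0.0
```

>>> step_arm(
  delta_pos=[
    [0,0,0],
    [0,0,0],
    [0,0,0],
    [0,0,0],
    [0,0,0],
    [0,0,0],
    [0,0,0],
    [0,0,0],
  ],
  turn=[0,0,0,0,0,0,0,0],
  grip=1,
  newtons=12,
)

```text
time: 26.0
ee_pos: [0.442, -0.3245, 0.0396]
eef_rot: [0.738, 0.675, 0.0, -0.0]
ft_force: [0.3, -0.1, 0.4]
width: 0.0315
grip_force: 12.1
```

>>> step_arm(
  delta_pos=[
    [0,0,0.4],
    [0,0,0.8],
    [0,0,0.8],
    [0,0,0.8],
    [0,0,0.6],
    [0,0,0],
  ],
  turn=[0,0,0,0,0,0],
)

```text
time: 26.6
ee_pos: [0.4431, -0.3252, 0.1268]
eef_rot: [0.738, 0.675, 0.001, 0.002]
ft_force: [0.3, -1.2, 0.6]
width: 0.0313
grip_force: 12.0
```

>>> step_arm(
  delta_pos=[
    [0.092,0.896,0],
    [0.092,0.896,0],
    [0.092,0.896,0],
    [0.092,0.896,0],
    [0.092,0.896,0],
    [0.092,0.896,0],
    [0.092,0.896,0],
    [0.092,0.896,0],
    [0.092,0.896,0],
    [0.092,0.896,0],
    [0.092,0.896,0],
    [0.092,0.896,0],
  ],
  turn=[0,0,0,0,0,0,0,0,0,0,0,0],
)

```text
time: 27.8
ee_pos: [0.4692, -0.0547, 0.124]
eef_rot: [0.738, 0.675, -0.0, -0.0]
ft_force: [0.4, 0.3, 0.1]
width: 0.0314
grip_force: 12.0
```

>>> step_arm(
  delta_pos=[
    [0.092,0.896,0],
    [0.092,0.896,0],
    [0.092,0.896,0],
    [0,0,0],
    [0,0,-0.6],
    [0,0,-0.6],
    [0,0,-0.52],
    [0,0,0],
    [0,0,0],
  ],
  turn=[0,0,0,0,0,0,0,0,0],
)

```text
time: 28.7
ee_pos: [0.4764, 0.0111, 0.0815]
eef_rot: [0.738, 0.674, -0.0, -0.0]
ft_force: [-0.0, 0.2, 0.5]
width: 0.0316
grip_force: 12.0
```

```bash
python3 - <<'E'
from h import *
tool()
c=snap('wrist'); pockets(c); fit(c,.4765,.0115)
E
```

```text
t 28.7 tcp [0.4764 0.0111 0.0815] yaw_y -0.0905 tilt [-0.001 -0.   ] w 0.0316 F [-0.   0.2  0.5] g 12.0 q [-0.61  0.15  0.53  2.03 -0.09  0.99 -0.13]
top (array([0.48054172, 0.05407458]), np.float32(0.1302037), np.float32(0.04621002), np.float32(-0.097126916)) 0.037223552248211444
hole 0.4766 0.0138 r 0.0161 [260. 201.]
hole 0.4804 0.0538 r 0.0162 [258. 159.]
hole 0.4845 0.0942 r 0.0162 [259. 102.]
cam [0.4832 0.0924 0.243 ]
floor first y 0.0185 -> rim 0.0279 hole centre 0.0112
vial front 0.0255 (max 0.0262) centre 0.0105 n 153
body z 0.045 x mid 0.4750 w 0.0286 front 0.0259
body z 0.055 x mid 0.4752 w 0.0289 front 0.0258
body z 0.07 x mid 0.4765 w 0.0399 front 0.0263
```

Same pattern as before, so the same small correction applies.

>>> step_arm(
  delta_pos=[
    [0.03,0.02,0],
    [0,0,-0.3],
    [0,0,-0.3],
    [0,0,-0.3],
    [0,0,-0.3],
    [0,0,-0.16],
    [0,0,0],
    [0,0,0],
  ],
  turn=[0,0,0,0,0,0,0,0],
)

```text
time: 29.55
ee_pos: [0.4773, 0.012, 0.0473]
eef_rot: [0.738, 0.675, -0.0, 0.0]
ft_force: [-0.3, -0.2, -1.2]
width: 0.0318
grip_force: 12.0
```

```bash
python3 - <<'E'
from h import *
tool()
c=snap('wrist'); W=world(c); q=W[box(W,.455,.495,.0,.03,.06,.09)]; print('cap z',np.median(q[:,2]),q[:,1].max())
E
```

```text
t 29.6 tcp [0.4773 0.012  0.0473] yaw_y -0.0901 tilt [-0. -0.] w 0.0318 F [-0.3 -0.2 -1.2] g 12.0 q [-0.6   0.21  0.52  2.06 -0.13  0.91 -0.1 ]
cap z 0.07196868178270122 0.027737544209554446
```

>>> step_arm(
  delta_pos=[
    [0,0,0],
    [0,0,0],
    [0,0,0],
    [0,0,0],
    [0,0,0],
  ],
  turn=[0,0,0,0,0],
  grip=0,
)

```text
time: 30.1
ee_pos: [0.4774, 0.0121, 0.0476]
eef_rot: [0.738, 0.675, 0.0, 0.0]
ft_force: [0.3, -0.4, -0.8]
width: 0.0632
grip_force: 0.0
```

>>> step_arm(
  delta_pos=[
    [0,0,0.5],
    [0,0,0.9],
    [0,0,0.9],
    [0,0,0.9],
    [0,0,0.9],
    [0,0,0],
  ],
  turn=[0,0,0,0,0,0],
)

```text
time: 30.7
ee_pos: [0.4791, 0.0121, 0.1537]
eef_rot: [0.738, 0.674, 0.002, 0.001]
ft_force: [0.7, -0.7, 0.3]
width: 0.0867
grip_force: 0.0
```

>>> step_arm(
  delta_pos=[
    [0.221,-0.928,0],
    [0.221,-0.928,0],
    [0.221,-0.928,0],
    [0.221,-0.928,0],
    [0.221,-0.928,0],
    [0.221,-0.928,0],
    [0.221,-0.928,0],
    [0.221,-0.928,0],
    [0.221,-0.928,0],
    [0.221,-0.928,0],
    [0.221,-0.928,0],
    [0.221,-0.928,0],
  ],
  turn=[0,0,0,0,0,0,0,0,0,0,0,0],
)

```text
time: 31.9
ee_pos: [0.5436, -0.2672, 0.15]
eef_rot: [0.738, 0.675, -0.0, -0.0]
ft_force: [0.6, 0.3, -0.0]
width: 0.0871
grip_force: 0.0
```

>>> step_arm(
  delta_pos=[
    [0.221,-0.928,0],
    [0.221,-0.928,0],
    [0.221,-0.928,0],
    [0,0,0],
    [0,0,0],
  ],
  turn=[0,0,0,0,0],
)

```text
time: 32.4
ee_pos: [0.5598, -0.336, 0.1498]
eef_rot: [0.739, 0.674, -0.0, -0.0]
ft_force: [-0.1, -0.1, -0.6]
width: 0.0871
grip_force: 0.0
```

```bash
python3 - <<'E'
from h import *
tool()
c=snap('wrist'); caps(c)
E
```

```text
t 32.4 tcp [ 0.5598 -0.336   0.1498] yaw_y -0.0910 tilt [-0.001  0.   ] w 0.0871 F [-0.1 -0.1 -0.6] g 0.0 q [-0.03  0.51  0.7   1.5  -0.34  1.25  0.62]
cap px 258 194 r 16.9 [ 0.5596 -0.3346  0.064 ] [ 0.5595 -0.335   0.0632]
```

>>> step_arm(
  delta_pos=[
    [0.02,0.02,-0.8],
    [0,0,-0.8],
    [0,0,-0.8],
    [0,0,-0.8],
    [0,0,-0.8],
    [0,0,-0.42],
    [0,0,0],
    [0,0,0],
  ],
  turn=[0,0,0,0,0,0,0,0],
)

```text
time: 33.25
ee_pos: [0.5612, -0.3352, 0.0404]
eef_rot: [0.738, 0.675, 0.0, 0.0]
ft_force: [0.5, -0.3, 0.7]
width: 0.0871
grip_force: 0.0
```

>>> step_arm(
  delta_pos=[
    [0,0,0],
    [0,0,0],
    [0,0,0],
    [0,0,0],
    [0,0,0],
    [0,0,0],
    [0,0,0],
    [0,0,0],
  ],
  turn=[0,0,0,0,0,0,0,0],
  grip=1,
  newtons=12,
)

```text
time: 34.05
ee_pos: [0.5607, -0.3355, 0.0396]
eef_rot: [0.738, 0.675, 0.0, 0.0]
ft_force: [-0.4, 0.1, -0.5]
width: 0.0313
grip_force: 12.2
```

>>> step_arm(
  delta_pos=[
    [0,0,0.4],
    [0,0,0.8],
    [0,0,0.8],
    [0,0,0.8],
    [0,0,0.6],
    [0,0,0],
  ],
  turn=[0,0,0,0,0,0],
)

```text
time: 34.65
ee_pos: [0.5617, -0.3363, 0.1272]
eef_rot: [0.738, 0.675, 0.001, 0.002]
ft_force: [0.4, -0.7, -0.3]
width: 0.0311
grip_force: 12.0
```

>>> step_arm(
  delta_pos=[
    [-0.178,0.864,0],
    [-0.178,0.864,0],
    [-0.178,0.864,0],
    [-0.178,0.864,0],
    [-0.178,0.864,0],
    [-0.178,0.864,0],
    [-0.178,0.864,0],
    [-0.178,0.864,0],
    [-0.178,0.864,0],
    [-0.178,0.864,0],
    [-0.178,0.864,0],
    [-0.178,0.864,0],
  ],
  turn=[0,0,0,0,0,0,0,0,0,0,0,0],
)

```text
time: 35.85
ee_pos: [0.5066, -0.0753, 0.1239]
eef_rot: [0.738, 0.675, -0.0, -0.0]
ft_force: [0.8, -0.2, 0.2]
width: 0.0311
grip_force: 12.0
```

>>> step_arm(
  delta_pos=[
    [-0.178,0.864,0],
    [-0.178,0.864,0],
    [-0.178,0.864,0],
    [-0.178,0.864,0],
    [-0.178,0.864,0],
    [-0.178,0.864,0],
    [0,0,0],
    [0,0,-0.6],
    [0,0,-0.6],
    [0,0,-0.52],
    [0,0,0],
    [0,0,0],
  ],
  turn=[0,0,0,0,0,0,0,0,0,0,0,0],
)

```text
time: 37.05
ee_pos: [0.4805, 0.0529, 0.0815]
eef_rot: [0.738, 0.674, -0.0, 0.0]
ft_force: [0.7, 0.7, -0.6]
width: 0.0314
grip_force: 12.0
```

```bash
python3 - <<'E'
from h import *
tool()
c=snap('wrist'); pockets(c); fit(c,.4805,.0535)
E
```

```text
t 37.0 tcp [0.4805 0.0529 0.0815] yaw_y -0.0906 tilt [-0. -0.] w 0.0314 F [ 0.7  0.7 -0.6] g 12.0 q [-0.71  0.16  0.55  2.01 -0.1   0.99 -0.2 ]
top (array([0.48256613, 0.07489988]), np.float32(0.089525044), np.float32(0.046021007), np.float32(-0.10299221)) 0.037157970799573586
hole 0.4806 0.0552 r 0.0162 [258. 201.]
hole 0.4844 0.0956 r 0.0163 [258. 158.]
cam [0.4873 0.1342 0.243 ]
floor first y 0.0603 -> rim 0.0697 hole centre 0.0530
vial front 0.0668 (max 0.0675) centre 0.0518 n 159
body z 0.045 x mid 0.4798 w 0.0286 front 0.0673
body z 0.055 x mid 0.4796 w 0.0290 front 0.0673
body z 0.07 x mid 0.4805 w 0.0398 front 0.0674
```

>>> step_arm(
  delta_pos=[
    [0.03,0.03,0],
    [0,0,-0.3],
    [0,0,-0.3],
    [0,0,-0.3],
    [0,0,-0.3],
    [0,0,-0.16],
    [0,0,0],
    [0,0,0],
  ],
  turn=[0,0,0,0,0,0,0,0],
)

```text
time: 37.9
ee_pos: [0.4813, 0.054, 0.0474]
eef_rot: [0.738, 0.674, -0.0, 0.0]
ft_force: [0.2, -0.7, -0.3]
width: 0.0313
grip_force: 12.0
```

```bash
python3 - <<'E'
from h import *
tool()
c=snap('wrist'); W=world(c); q=W[box(W,.46,.5,.04,.072,.06,.09)]; print('cap z',np.median(q[:,2]),q[:,1].max())
E
```

```text
t 37.9 tcp [0.4813 0.054  0.0474] yaw_y -0.0902 tilt [-0. -0.] w 0.0313 F [ 0.2 -0.7 -0.3] g 12.0 q [-0.7   0.22  0.54  2.04 -0.15  0.91 -0.17]
cap z 0.0718149887828089 0.06953363021575971
```

>>> step_arm(
  delta_pos=[
    [0,0,0],
    [0,0,0],
    [0,0,0],
    [0,0,0],
    [0,0,0],
  ],
  turn=[0,0,0,0,0],
  grip=0,
)

```text
time: 38.45
ee_pos: [0.4814, 0.0541, 0.0476]
eef_rot: [0.738, 0.675, 0.0, 0.0]
ft_force: [-0.2, 0.8, -0.9]
width: 0.063
grip_force: 0.0
```

>>> step_arm(
  delta_pos=[
    [0,0,0.5],
    [0,0,0.9],
    [0,0,0.9],
    [0,0,0.9],
    [0.3,-0.9,0.9],
    [0.3,-0.9,0.9],
    [0.4,-0.9,0.9],
    [0.4,-0.9,0.4],
    [0.4,-0.9,0],
    [0.4,-0.9,0],
    [0,-0.9,0],
    [0,0,0],
  ],
  turn=[0,0,0,0,0,0,0,0,0,0,0,0],
)

```text
time: 39.65
ee_pos: [0.5359, -0.1072, 0.2061]
eef_rot: [0.74, 0.673, -0.0, 0.001]
ft_force: [-0.3, -0.3, -0.2]
width: 0.0871
grip_force: 0.0
```

```bash
python3 - <<'E'
from h import *
tool()
c=snap('wrist','w6.png'); W=world(c); caps(c,.072)
k=big(box(W,.55,.68,-.2,.2,.06,.085)); print('cover',rect(W[k]),k.sum(),np.median(W[k,2]))
k=big(box(W,.4,.54,-.2,.2,.03,.045)); print('top',rect(W[k]),k.sum())
k=box(W,.4,.54,-.2,.2,.004,.012); print('flange',rect(W[big(k)]))
E
```

```text
t 39.6 tcp [ 0.5359 -0.1072  0.2061] yaw_y -0.0951 tilt [ 0.001 -0.001] w 0.0871 F [-0.3 -0.3 -0.2] g 0.0 q [-0.51  0.19  0.71  1.73 -0.13  1.27  0.13]
cap px 193 156 r 15.2 [ 0.4682 -0.0716  0.072 ] [ 0.4682 -0.072   0.0713]
cap px 191 117 r 16.1 [ 0.4728 -0.0302  0.072 ] [ 0.4725 -0.0305  0.0716]
cap px 188 74 r 17.3 [0.477  0.0112 0.072 ] [0.4765 0.011  0.0715]
cap px 185 29 r 18.8 [0.4803 0.0519 0.072 ] [0.4807 0.0522 0.0715]
cap px 312 87 r 92.4 [ 0.6   -0.013  0.072] [ 0.5985 -0.0128  0.071 ]
cover (array([ 0.5987807 , -0.01772099]), np.float32(0.17358285), np.float32(0.05781786), np.float32(-0.095388554)) 9811 0.07107186959972417
top (array([ 0.47539523, -0.00312569]), np.float32(0.18532637), np.float32(0.047067583), np.float32(-0.094342016)) 2885
flange (array([ 0.48363315, -0.00670876]), np.float32(0.2133628), np.float32(0.06623511), np.float32(-0.18259822))
```

View pics/w6.png

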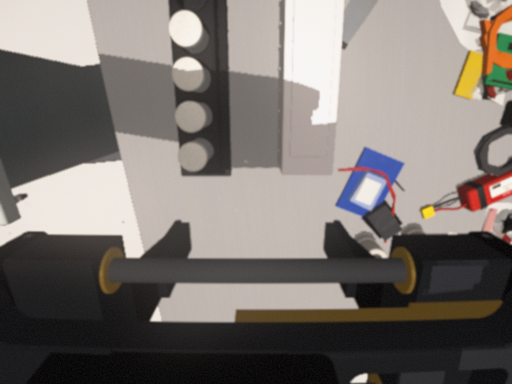

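All four vials stand in their pockets (caps at (193,156), (191,117), (188,74), (185,29), top z≈.0715), and the cover is to the right. The cover-to-case offset matches the original grasp, so I'll fetch the cover.

>>> step_arm(
  delta_pos=[
    [0.443,0.772,0],
    [0.443,0.772,0],
    [0.443,0.772,0],
    [0.443,0.772,0],
    [0.443,0.772,0],
    [0.443,0.772,0],
    [0,0,0],
    [0,0,0],
  ],
  turn=[0,0,0,0,0,0,0,0],
)

```text
time: 40.5
ee_pos: [0.603, 0.0132, 0.2047]
eef_rot: [0.738, 0.675, -0.0, 0.0]
ft_force: [0.4, -0.1, 0.3]
width: 0.0871
grip_force: 0.0
```

```bash
python3 - <<'E'
from h import *
p,y=tool(); print((np.array([.6023,.0085,.0252])-p)/.025)
E
```

```text
t 40.5 tcp [0.603  0.0132 0.2047] yaw_y -0.0889 tilt [-0.001 -0.001] w 0.0871 F [ 0.4 -0.1  0.3] g 0.0 q [-0.61  0.33  0.64  1.58 -0.2   1.3  -0.03]
[-0.02992596 -0.18814679 -7.17966604]
```

>>> step_arm(
  delta_pos=[
    [-0.03,-0.19,0],
    [0,0,-0.9],
    [0,0,-0.9],
    [0,0,-0.9],
    [0,0,-0.9],
    [0,0,-0.9],
    [0,0,-0.9],
    [0,0,-0.9],
    [0,0,-0.86],
    [0,0,0],
    [0,0,0],
  ],
  turn=[0,0,0,0,0,0,0,0,0,0,0],
)

```text
time: 41.6
ee_pos: [0.6021, 0.0066, 0.0267]
eef_rot: [0.739, 0.674, -0.0, 0.0]
ft_force: [0.2, -0.7, 0.1]
width: 0.087
grip_force: 0.0
```

>>> step_arm(
  delta_pos=[
    [0,0,0],
    [0,0,0],
    [0,0,0],
    [0,0,0],
    [0,0,0],
    [0,0,0],
  ],
  turn=[0,0,0,0,0,0],
  grip=1,
  newtons=45,
)

```text
time: 42.2
ee_pos: [0.6022, 0.0077, 0.0263]
eef_rot: [0.738, 0.675, 0.0, 0.0]
ft_force: [-0.7, 0.2, 2.7]
width: 0.0566
grip_force: 45.0
```

>>> step_arm(
  delta_pos=[
    [0,0,0.4],
    [0,0,0.8],
    [0,0,0.8],
    [0,0,0.8],
    [0,0,0.8],
    [0,0,0.8],
    [0,0,0.4],
    [0,0,0],
  ],
  turn=[0,0,0,0,0,0,0,0],
)

```text
time: 43.0
ee_pos: [0.6028, 0.0076, 0.1475]
eef_rot: [0.738, 0.675, 0.001, 0.001]
ft_force: [-0.2, 0.6, -2.8]
width: 0.0567
grip_force: 45.0
```

```bash
python3 - <<'E'
from h import *
tool(); c=snap('wrist'); caps(c,.072); caps(snap('side'),.072)
E
```

```text
t 43.0 tcp [0.6028 0.0076 0.1475] yaw_y -0.0901 tilt [0.002 0.001] w 0.0567 F [-0.2  0.6 -2.8] g 45.0 q [-0.59  0.37  0.63  1.65 -0.23  1.19  0.  ]
cap px 130 234 r 11.5 [ 0.4773 -0.0165  0.072 ] [ 0.4757 -0.0161  0.0687]
cap px 123 205 r 18.1 [0.4783 0.0132 0.072 ] [0.4777 0.0126 0.0711]
cap px 118 162 r 20.0 [0.4826 0.0534 0.072 ] [0.4821 0.0536 0.0713]
cap px 227 205 r 15.3 [ 0.4789 -0.0211  0.072 ] [ 0.477  -0.0211  0.0729]
cap px 318 147 r 45.8 [0.858  0.3321 0.072 ] [0.8672 0.3515 0.0732]
cap px 199 90 r 9.1 [0.4139 0.967  0.072 ] [0.4152 0.9762 0.0694]
cap px 476 82 r 40.1 [1.8882 0.9698 0.072 ] [1.8402 0.8883 0.0723]
cap px 364 47 r 22.1 [1.4481 1.5861 0.072 ] [1.4759 1.6186 0.0718]
cap px 410 42 r 8.1 [1.7981 1.6895 0.072 ] [1.8238 1.7331 0.0713]
cap px 280 32 r 10.6 [0.9831 1.9589 0.072 ] [0.985  1.9728 0.0734]
cap px 426 36 r 19.9 [1.9806 1.8428 0.072 ] [2.0089 1.9336 0.0716]
cap px 191 20 r 5.8 [0.387  2.3362 0.072 ] [0.3882 2.3156 0.0718]
cap px 258 23 r 20.0 [0.8602 2.1926 0.072 ] [0.8559 2.2144 0.0732]
cap px 216 22 r 21.4 [0.5685 2.2529 0.072 ] [0.5394 2.2487 0.0727]
cap px 361 18 r 49.3 [1.6564 2.3036 0.072 ] [1.652  2.2046 0.0729]
cap px 300 16 r 20.8 [1.1942 2.3585 0.072 ] [1.175  2.2325 0.0721]
```

>>> step_arm(
  delta_pos=[
    [-0.5,0,0],
    [-0.9,0,0],
    [-0.9,0,0],
    [-0.9,0,0],
    [-0.9,0,0],
    [-0.89,0,0],
    [0,0,0],
    [0,0,0],
    [0,0,0],
  ],
  turn=[0,0,0,0,0,0,0,0,0],
)

```text
time: 44.0
ee_pos: [0.4777, 0.0077, 0.1458]
eef_rot: [0.738, 0.675, -0.0, 0.0]
ft_force: [0.7, -0.0, -1.3]
width: 0.0568
grip_force: 45.0
```

>>> step_arm(
  delta_pos=[
    [0,0,-0.6],
    [0,0,-0.6],
    [0,0,-0.6],
    [0,0,-0.6],
    [0,0,-0.6],
    [0,0,0],
    [0,0,0],
    [0,0,0],
  ],
  turn=[0,0,0,0,0,0,0,0],
)

```text
time: 44.8
ee_pos: [0.478, 0.0076, 0.0717]
eef_rot: [0.738, 0.674, 0.0, 0.0]
ft_force: [0.8, -1.0, -1.0]
width: 0.0562
grip_force: 45.0
```

```bash
python3 - <<'E'
from h import *
tool(); c=snap('side')
cv2.imwrite('pics/s2.png',cv2.resize(c['image'][170:250,195:275],(600,600),interpolation=2)[:,:,::-1])
c=snap('wrist'); W=world(c)
k=big(box(W,.4,.54,.0,.2,.08,.13)); print('cover',rect(W[k]),W[k].max(0))
k=big(box(W,.4,.54,.0,.2,.004,.012)); print('flange',rect(W[k]),W[k].max(0))
E
```

```text
t 44.8 tcp [0.478  0.0076 0.0717] yaw_y -0.0903 tilt [ 0.001 -0.   ] w 0.0562 F [ 0.8 -1.  -1. ] g 45.0 q [-0.7   0.17  0.63  2.04 -0.12  0.96 -0.09]
cover (array([0.48307111, 0.07177483]), np.float32(0.10945839), np.float32(0.08398461), np.float32(-0.09410165)) [0.51996864 0.12796538 0.11956383]Traceback (most recent call last):
  File "<stdin>", line 6, in <module>
  File "h.py", line 33, in big
    n,l,st,_=cv2.connectedComponentsWithStats(k.astype(np.uint8)); i=1+np.argmax(st[1:,4]); return l==i
                                                                       ~~~~~~~~~^^^^^^^^^^
    return _wrapfunc(a, 'argmax', axis=axis, out=out, **kwds)
    return bound(*args, **kwds)
ValueError: attempt to get argmax of an empty sequence
```

View pics/s2.png

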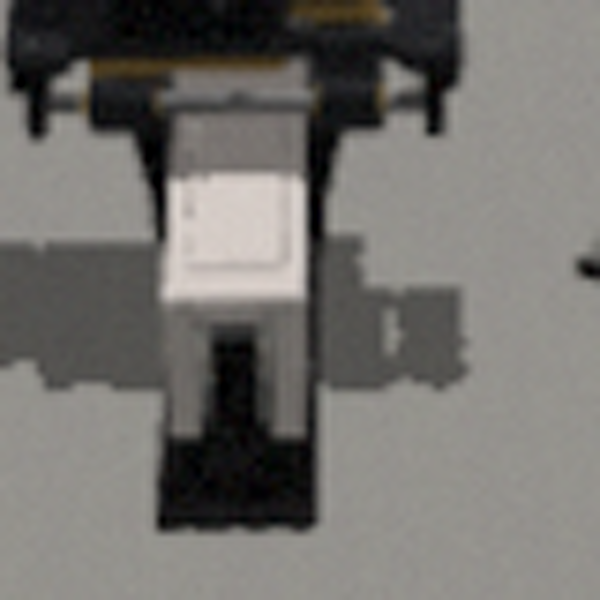

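Side view: the cover (160–312) is centred over the black case (158–318). I'll lower it onto the block.

>>> step_arm(
  delta_pos=[
    [0,0,-0.2],
    [0,0,-0.2],
    [0,0,-0.2],
    [0,0,-0.2],
    [0,0,-0.2],
    [0,0,0],
    [0,0,0],
  ],
  turn=[0,0,0,0,0,0,0],
)

```text
time: 45.6
ee_pos: [0.4772, 0.0076, 0.046]
eef_rot: [0.738, 0.675, -0.0, -0.0]
ft_force: [0.5, -0.4, -1.2]
width: 0.0569
grip_force: 45.0
```

>>> step_arm(
  delta_pos=[
    [0,0,-0.1],
    [0,0,-0.1],
    [0,0,-0.1],
    [0,0,0],
    [0,0,0],
  ],
  turn=[0,0,0,0,0],
  newtons=60,
)

```text
time: 46.1
ee_pos: [0.479, 0.0077, 0.0397]
eef_rot: [0.738, 0.675, 0.001, 0.001]
ft_force: [1.0, 0.4, 8.5]
width: 0.057
grip_force: 60.0
```

>>> step_arm(
  delta_pos=[
    [0,0,-0.1],
    [0,0,-0.08],
    [0,0,0],
    [0,0,0],
    [0,0,0],
  ],
  turn=[0,0,0,0,0],
)

```text
time: 46.6
ee_pos: [0.4777, 0.0076, 0.0343]
eef_rot: [0.738, 0.675, 0.0, 0.0]
ft_force: [2.6, -0.3, 1.8]
width: 0.0568
grip_force: 60.0
```

```bash
python3 - <<'E'
from h import *
tool(); c=snap('side'); W=world(c)
k=big(box(W,.42,.54,-.12,-.03,.05,.11)); print('cover top',np.percentile(W[k][:,2],[50,90]))
c=snap('wrist'); W=world(c); k=box(W,.46,.51,.07,.12,.05,.1); print('z',np.median(W[k][:,2]))
E
```

```text
t 46.6 tcp [0.4777 0.0076 0.0343] yaw_y -0.0901 tilt [ 0.001 -0.   ] w 0.0568 F [ 2.6 -0.3  1.8] g 60.0 q [-0.67  0.24  0.62  2.07 -0.18  0.88 -0.04]
cover top [0.08070724 0.08434176]
z 0.0790710274915625
```

>>> step_arm(
  delta_pos=[
    [0,0,-0.06],
    [0,0,0],
    [0,0,0],
    [0,0,0],
  ],
  turn=[0,0,0,0],
)

```text
time: 47.1
ee_pos: [0.4777, 0.0076, 0.0342]
eef_rot: [0.738, 0.674, 0.0, -0.0]
ft_force: [-8.5, -1.0, 29.1]
width: 0.0566
grip_force: 60.0
```

>>> step_arm(
  delta_pos=[
    [0,0,0.06],
    [0,0,0],
    [0,0,0],
    [0,0,0],
    [0,0,0],
  ],
  turn=[0,0,0,0,0],
)

```text
time: 47.6
ee_pos: [0.4769, 0.0076, 0.0343]
eef_rot: [0.738, 0.675, -0.0, -0.0]
ft_force: [-4.2, -1.4, 11.8]
width: 0.0564
grip_force: 60.0
```

```bash
python3 - <<'E'
from h import *
tool(); c=snap('side')
cv2.imwrite('pics/s3.png',cv2.resize(c['image'][170:250,195:275],(600,600),interpolation=2)[:,:,::-1])
c=snap('wrist'); W=world(c); k=box(W,.46,.51,.07,.12,.05,.1); print('z',np.median(W[k][:,2]))
c=snap('top'); W=world(c); g=c['image'].mean(2)
k=big(box(W,.38,.64,.12,.46,-.01,.03,g<140)); print('tray',rect(W[k]),k.sum(),W[k].min(0),W[k].max(0)); ys,xs=np.where(k); print(xs.min(),xs.max(),ys.min(),ys.max())
b=cv2.minAreaRect(np.argwhere(k)[:,::-1].astype(np.float32)); bp=cv2.boxPoints(b); print(bp.round(1)); print(ray(c,bp,.012).round(4))
E
```

```text
t 47.6 tcp [0.4769 0.0076 0.0343] yaw_y -0.0902 tilt [-0.001  0.   ] w 0.0564 F [-4.2 -1.4 11.8] g 60.0 q [-0.67  0.24  0.62  2.07 -0.18  0.88 -0.04]
z 0.0790617004329486
tray (array([0.51130161, 0.28185214]), np.float32(0.17543699), np.float32(0.110825725), np.float32(-0.08868724)) 1112 [ 0.45071353  0.1936312  -0.00650088] [0.57320835 0.36488373 0.02586869]
188 229 195 225
[[185.4 221.4]
 [188.  194.5]
 [230.1 198.7]
 [227.4 225.6]]
[[0.4637 0.3721 0.012 ]
 [0.5745 0.3632 0.012 ]
 [0.5589 0.1897 0.012 ]
 [0.4483 0.1993 0.012 ]]
```

View pics/s3.png

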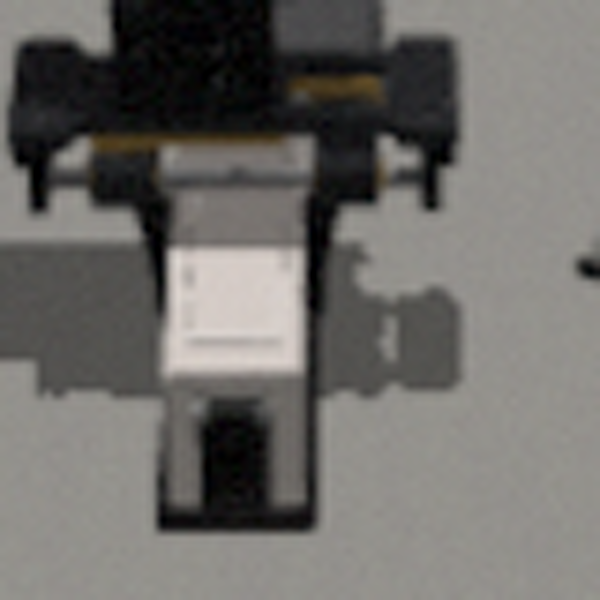

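Side view: the cover sits home on the flange (z .079), bottomed under 29 N. Before lifting I'll check the tray's full extent numerically.

```bash
python3 - <<'E'
from h import *
c=snap('top'); W=world(c); g=c['image'].mean(2)
o=np.array([.5036,.1945]); d=np.array([.0887,.996]); n=np.array([.996,-.0887])
P=W[...,:2]-o; s=P@d; t=P@n; z=W[...,2]
for a in np.arange(-.03,.34,.01):
    k=(abs(s-a)<.006)&(abs(t)<.04); e=(abs(s-a)<.006)&(abs(abs(t)-.054)<.004)
    print('s %.2f floor z %.4f g %.0f | wall z %.4f g %.0f | out g %.0f'%(a,np.nanmedian(z[k]),np.median(g[k]),np.nanmedian(z[e]),np.median(g[e]),np.median(g[(abs(s-a)<.006)&(abs(abs(t)-.075)<.01)])))
s_=snap('side'); W=world(s_); P=W[...,:2]-o; s=P@d; t=P@n
k=(W[...,2]>.009)&(W[...,2]<.022)&(s>-.03)&(s<.36)&(abs(t)<.08); print('side wall pts',k.sum(), 's',np.percentile(s[k],[1,50,99]),'t',np.percentile(t[k],[1,50,99]))
h,_=np.histogram(t[k],np.arange(-.08,.081,.01)); print(h); h,_=np.histogram(s[k],np.arange(-.03,.37,.02)); print(h)
E
```

```text
s -0.03 floor z 1.2365 g 156 | wall z 1.2417 g 70 | out g 26
s -0.02 floor z 1.2382 g 67 | wall z 1.2417 g 69 | out g 25
s -0.01 floor z 1.2382 g 76 | wall z 1.2417 g 69 | out g 24
s 0.00 floor z 1.2386 g 74 | wall z 1.2418 g 68 | out g 25
s 0.01 floor z 1.2391 g 57 | wall z 1.2417 g 67 | out g 25
s 0.02 floor z 1.2397 g 56 | wall z 1.2418 g 66 | out g 25
s 0.03 floor z 1.2403 g 54 | wall z 1.2418 g 57 | out g 26
s 0.04 floor z 1.2412 g 54 | wall z 1.2417 g 57 | out g 26
s 0.05 floor z 1.2415 g 51 | wall z 1.2415 g 56 | out g 26
s 0.06 floor z 1.2415 g 53 | wall z 1.2431 g 50 | out g 28
s 0.07 floor z 1.2415 g 53 | wall z 1.2450 g 29 | out g 27
s 0.08 floor z 1.2409 g 53 | wall z 1.2539 g 27 | out g 26
s 0.09 floor z 1.2414 g 54 | wall z 1.2570 g 27 | out g 40
s 0.10 floor z 1.2414 g 54 | wall z 1.2577 g 27 | out g 56
s 0.11 floor z 1.2414 g 56 | wall z 1.2605 g 27 | out g 41
s 0.12 floor z 1.2416 g 66 | wall z 1.2638 g 26 | out g 42
s 0.13 floor z 1.2416 g 66 | wall z 1.2686 g 27 | out g 42
s 0.14 floor z 1.2417 g 67 | wall z 1.2713 g 33 | out g 42
s 0.15 floor z 1.2418 g 65 | wall 
[... 621 characters left out ...]
188
s 0.26 floor z 0.0148 g 205 | wall z 0.0141 g 172 | out g 191
s 0.27 floor z 0.0136 g 205 | wall z 0.0124 g 172 | out g 186
s 0.28 floor z 0.0142 g 193 | wall z 0.0137 g 172 | out g 197
s 0.29 floor z 0.0155 g 193 | wall z 0.0142 g 193 | out g 192
s 0.30 floor z 0.0149 g 195 | wall z 0.0149 g 205 | out g 192
s 0.31 floor z 0.0171 g 194 | wall z 0.0160 g 206 | out g 180
s 0.32 floor z 0.0219 g 200 | wall z 0.0119 g 205 | out g 184
s 0.33 floor z 0.0346 g 198 | wall z 0.0137 g 199 | out g 198
side wall pts 287 s [0.05798562 0.23958348 0.35701011] t [0.01528046 0.05672518 0.07951031]
[ 1  0  0  0  0  0  0  0  1  3  3 43 49 73 57 57]
[ 0  0  2  0  7  9 11 10  5  5 23 34 22 27 26 22 26 21 22]
```

```bash
python3 - <<'E'
import cv2, numpy as np
t=cv2.imread('pics/t0.png')[170:235,150:240]; s=cv2.imread('pics/s0.png')[135:195,205:265]
A=cv2.resize(t,(450,325),interpolation=cv2.INTER_NEAREST); B=cv2.resize(s,(340,340),interpolation=cv2.INTER_NEAREST)
o=np.zeros((345,795,3),np.uint8); o[:325,:450]=A; o[:340,455:]=B; cv2.imwrite('pics/z.png',o)
E
```

```text
(no output)
```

View pics/z.png

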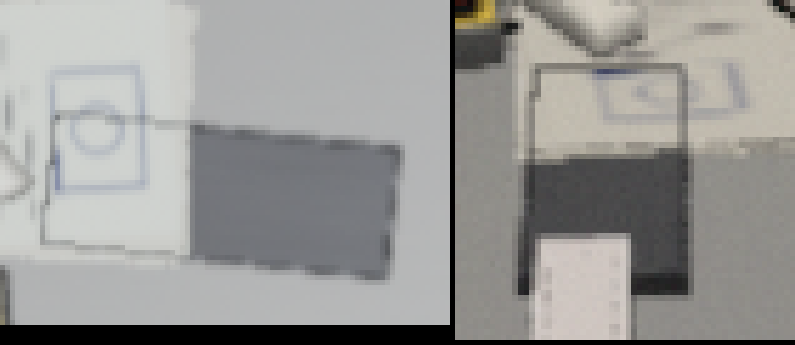

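The zoom shows the tray's full outline. A paper print shows through its left half, so the corners are at top-view px ≈(160.6,192.6), (230,199), (227,226) and (158.6,218.7).

```bash
python3 - <<'E'
from h import *
c=snap('top'); r=ray(c,[(160.6,192.6),(230,199),(227,226),(158.6,218.7)],.016); print(r.round(4)); print(rect(r)); print(r.mean(0))
E
```

```text
[[0.5809 0.4762 0.016 ]
 [0.5575 0.1901 0.016 ]
 [0.4468 0.2009 0.016 ]
 [0.4735 0.4818 0.016 ]]
(array([0.51379395, 0.33765112]), np.float32(0.28707692), np.float32(0.11114821), np.float32(-0.08174869))
[0.51468346 0.33723599 0.016     ]
```

>>> step_arm(
  delta_pos=[
    [0,0,0.1],
    [0,0,0.2],
    [0,0,0.3],
    [0,0,0.3],
    [0,0,0.3],
    [0,0,0.3],
    [0,0,0.2],
    [0,0,0],
    [0,0,0],
    [0,0,0],
  ],
  turn=[0,0,0,0,0,0,0,0,0,0],
)

```text
time: 48.9
ee_pos: [0.477, 0.0076, 0.0763]
eef_rot: [0.738, 0.675, -0.0, -0.0]
ft_force: [-0.7, 0.3, -6.3]
width: 0.0568
grip_force: 60.0
```

```bash
python3 - <<'E'
from h import *
tool(); c=snap('side'); W=world(c); g=c['image'].mean(2)
k=box(W,.42,.53,-.14,-.09,.005,.15); q=W[k]; print('case end z',np.percentile(q[:,2],[0,2,50,98]),k.sum())
c=snap('wrist'); W=world(c); k=box(W,.46,.51,.07,.12,.05,.16); print('cover top z',np.median(W[k][:,2])); 
k=box(W,.43,.54,.1,.15,.03,.09); print('flange',k.sum(),np.median(W[k][:,2]) if k.any() else None)
E
```

```text
t 48.9 tcp [0.477  0.0076 0.0763] yaw_y -0.0900 tilt [-0. -0.] w 0.0568 F [-0.7  0.3 -6.3] g 60.0 q [-0.7   0.16  0.64  2.04 -0.12  0.98 -0.09]
case end z [0.00509155 0.00544161 0.08273759 0.12501811] 499
cover top z 0.12097187442066985
flange 0 None
```

The force reads −6.3 N, so the whole closed case is hanging. Now to the tray.

>>> step_arm(
  delta_pos=[
    [0.04,0.3,0],
    [0.08,0.6,0],
    [0.09,0.76,0],
    [0.09,0.76,0],
    [0.09,0.76,0],
    [0.09,0.76,0],
    [0.09,0.76,0],
    [0.09,0.76,0],
    [0.09,0.76,0],
    [0.09,0.76,0],
    [0.09,0.76,0],
    [0.09,0.76,0],
  ],
  turn=[0,0,0,0,0,0,0,0,0,0,0,0],
)

```text
time: 50.2
ee_pos: [0.5029, 0.2218, 0.0765]
eef_rot: [0.738, 0.675, -0.0, -0.0]
ft_force: [-0.1, -0.1, -6.1]
width: 0.0567
grip_force: 60.0
```

>>> step_arm(
  delta_pos=[
    [0.09,0.76,0],
    [0.09,0.76,0],
    [0.09,0.76,0],
    [0.09,0.76,0],
    [0.09,0.76,0],
    [0.04,0.6,0],
    [0.0,0.3,0],
    [0,0,0],
    [0,0,0],
  ],
  turn=[0,0,0,0,0,0,0,0,0],
)

```text
time: 51.1
ee_pos: [0.5152, 0.3367, 0.0765]
eef_rot: [0.738, 0.674, -0.0, 0.0]
ft_force: [-0.6, 0.3, -5.5]
width: 0.0572
grip_force: 60.0
```

```bash
python3 - <<'E'
from h import *
tool(); c=snap('side'); W=world(c)
k=box(W,.42,.62,.16,.26,.03,.2); q=W[k]; print('case',rect(q) if len(q)>5 else None,q.min(0),q.max(0))
c=snap('wrist'); W=world(c); k=box(W,.48,.56,.4,.46,.05,.2); print('cover top z',np.median(W[k][:,2]));
k=big(box(W,.45,.6,.35,.5,.10,.14)); q=W[k]; print(rect(q),q.max(0)) 
E
```

```text
t 51.1 tcp [0.5152 0.3367 0.0765] yaw_y -0.0908 tilt [-0.    -0.001] w 0.0572 F [-0.6  0.3 -5.5] g 60.0 q [-1.01  0.45  0.45  1.67 -0.22  1.07 -0.58]
case (array([0.50861816, 0.23458876]), np.float32(0.0657839), np.float32(0.054149646), np.float32(1.4760622)) [0.47424794 0.20520541 0.04198965] [0.54344392 0.2594097  0.13000116]
cover top z 0.12091021222475032
(array([0.51389679, 0.40166217]), np.float32(0.108789), np.float32(0.0702209), np.float32(-0.097159296)) [0.55370775 0.45698514 0.12398993]
```

>>> step_arm(
  delta_pos=[
    [0,0,-0.3],
    [0,0,-0.3],
    [0,0,-0.3],
    [0,0,-0.3],
    [0,0,-0.2],
    [0,0,-0.06],
    [0,0,0],
    [0,0,0],
  ],
  turn=[0,0,0,0,0,0,0,0],
)

```text
time: 52.0
ee_pos: [0.5153, 0.3378, 0.0404]
eef_rot: [0.738, 0.675, 0.0, 0.0]
ft_force: [-0.4, -0.5, -5.3]
width: 0.0567
grip_force: 60.0
```

>>> step_arm(
  delta_pos=[
    [0,0,-0.05],
    [0,0,-0.04],
    [0,0,0],
    [0,0,0],
    [0,0,0],
  ],
  turn=[0,0,0,0,0],
)

```text
time: 52.5
ee_pos: [0.5154, 0.3379, 0.0383]
eef_rot: [0.738, 0.675, 0.001, 0.0]
ft_force: [0.4, 0.1, 1.8]
width: 0.0568
grip_force: 60.0
```

Touched down (force +1.8 N). I'll release and retreat.

>>> step_arm(
  delta_pos=[
    [0,0,0],
    [0,0,0],
    [0,0,0],
    [0,0,0],
    [0,0,0],
    [0,0,0],
  ],
  turn=[0,0,0,0,0,0],
  grip=0,
)

```text
time: 53.1
ee_pos: [0.515, 0.3377, 0.0378]
eef_rot: [0.738, 0.675, 0.0, 0.0]
ft_force: [-1.1, -0.1, -0.6]
width: 0.0858
grip_force: 0.0
```

>>> step_arm(
  delta_pos=[
    [0,0,0.3],
    [0,0,0.7],
    [0,0,0.9],
    [0,0,0.9],
    [0,0,0.9],
    [0,-0.9,0.9],
    [0,-0.9,0.9],
    [0,-0.9,0.5],
    [0,-0.9,0],
    [0,-0.9,0],
    [0,-0.9,0],
    [0,0,0],
  ],
  turn=[0,0,0,0,0,0,0,0,0,0,0,0],
)

```text
time: 54.3
ee_pos: [0.5151, 0.1982, 0.1871]
eef_rot: [0.74, 0.673, -0.001, 0.0]
ft_force: [-0.6, -0.2, 0.4]
width: 0.0873
grip_force: 0.0
```

```bash
python3 - <<'E'
from h import *
tool(); 
c=snap('wrist'); W=world(c); k=big(box(W,.44,.6,.15,.5,.06,.1)); q=W[k]; print('cover',rect(q),np.median(q[:,2]),k.sum())
for y in(.26,.3,.34,.38): 
    s=q[abs(q[:,1]-y)<.01]; print(y,np.median(s[:,2]) if len(s) else None)
k=box(W,.42,.62,.15,.5,.008,.0135); print('flange',rect(W[big(k)]))
c=snap('top'); W=world(c); k=big(box(W,.4,.64,.15,.5,.06,.11)); q=W[k]; print('top cover',rect(q),np.median(q[:,2]))
E
```

```text
t 54.3 tcp [0.5151 0.1982 0.1871] yaw_y -0.0947 tilt [-0.001 -0.001] w 0.0873 F [-0.6 -0.2  0.4] g 0.0 q [-0.93  0.21  0.55  1.73 -0.11  1.24 -0.45]
cover (array([0.51016736, 0.29743353]), np.float32(0.14247587), np.float32(0.05740736), np.float32(-0.09588521)) 0.08316646300002836 10102
0.26 0.08322043942008137
0.3 0.08325754576951766
0.34 0.08330818125290013
0.38 0.08111127055660361
flange (array([0.59825677, 0.37590292]), np.float32(0.043702804), np.float32(0.016286286), np.float32(1.5308))
top cover (array([0.51889819, 0.37117172]), np.float32(0.17022967), np.float32(0.057043616), np.float32(-0.09096146)) 0.0851599921515317
```

```bash
python3 -c "
from bench import *
print(close_job())"
```

```text
the job is handed in; nothing more can be done
None
```

I handed the job in at about 54 s: all four vials are in pockets, the cover is pressed home and the closed case lies flat in the tray. The judge returned no result, and clip engagement is inferred from the cover height and a lift that showed the case's full weight.

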